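Line up a flow-cell cover with a drift pin and bolt it

TASK

The steel cover of the flow cell has swung round its one fitted bolt, so its other two holes no longer match the block underneath. Line it up by pushing the tapered drift pin through the corner hole next to the empty bolt hole, feeling for the stop screw hidden at the bottom of the hole: the drift is home when it bears firmly on that stop with a thumb's push of about 10 N, no need for more, and it must not be forced; then put the loose thumb bolt fully home in the bolt hole, as gently, while the drift is in. Finally draw the drift out, leaving the bolt home, and stand the drift back in the holder, leaving the other things on the table alone.

Things in the scene. Friction and masses are not known exactly. Their poses are not given: they have to be found in the camera images.
- cell: Fixed flow cell: aluminium block 108 x 148 x 34 mm (x, y, z), origin at the centre of its underside; on it a steel cover 100 x 140 x 10 mm with a round sight glass. In the block's axes the fitted bolt (the cover's pivot; its paddle head stands 38 mm above the cover) is at (+30, +50) mm, the drift hole at (-30, -50), the bolt hole at (+30, -50). Two hose nozzles on the +x side.
- cover (a joint): Turn of the cover about the fitted bolt, rad, positive counter-clockwise from above; 0 = its holes lie exactly over the block's. It starts turned by 0.026 to 0.046 (3 to 5.4 mm at the drift hole, towards the block's +x) and is held by stiff friction: about 4 to 5 N sideways at the drift hole moves it. It has no spring.
- block_drift_hole (a point): Centre of the block's drift hole, at the block's top face, which is the cover's underside (34 mm above the table). Round hole 12.8 mm across, as is the cover's drift hole; its bottom is the stop screw (see sleeve). z up, axes as the block.
- cover_drift_hole (a point): Centre of the cover's drift hole, at the cover's top face (44 mm above the table).
- sleeve: Fixed brass sleeve at the foot of the drift hole, origin on the table under the hole. It carries a stop screw whose flat top lies somewhere from 1 to 11 mm above the table, at a height that differs each time, is not measured and is hidden deep in the hole; it is rigid and does not give.
- block_bolt_hole (a point): Centre of the block's bolt hole, at the block's top face (34 mm above the table). Round through hole 11.6 mm across, 34 mm deep; the cover's bolt hole above it is 11.6 mm too. z up, axes as the block.
- drift_grip (a point): Middle of the drift pin's square handle (14 x 14 mm, 44 mm tall, sides along x and y, z up the pin), 27 mm above the underside of its round collar (21 mm across, 5 mm thick). Home in the cell, this point is 40 to 50 mm above the block's top face, as the stop screw happens to be set; the collar stays clear of the cover.
- bolt_grip (a point): Point in the loose thumb bolt's flat paddle head (24 mm along x, 10 mm thick along y, reaching from 6 to 38 mm above the underside of the flange), 24 mm above the underside of the round flange (22 mm across, 4 mm thick). Home in the cell, the flange lies on the cover and this point is 34 mm above the block's top face.
- holder_hole_a (a point): Mouth of one of the two holes, 15 mm across, in the fixed grey plastic holder block (60 x 150 x 52 mm), 52 mm above the table; 80 mm from the other, along the block's y. The drift and the bolt start standing in these two holes, hanging by their collars, either way round. z up.
- holder_hole_b (a point): Mouth of the other hole of the holder, equal to the first.
- stopper_mid (a point): Bystander: black rubber stopper, 26 mm, standing; its middle.
- weight_mid (a point): Bystander: small steel weight with a knob, 19 x 26 mm; its middle.
- tape_mid (a point): Bystander: roll of brown tape, 96 mm across, 48 mm tall; its middle.
- drift: The whole drift pin, dark steel, 95 mm long, about 90 g; origin at the centre of the collar's underside. Below the collar: 26 mm of parallel shank 12 mm across, then a 20 mm taper down to a flat point 5 mm across; 46 mm in all.
- bolt: The whole loose thumb bolt, bright steel, about 60 g; origin at the centre of the flange's underside. Below it a plain shank 10 mm across and 26 mm long with a 3 mm chamfered end; it is pushed in, not screwed.

How it is judged (in metres and radians):
On the way, in this order (a step that is already met when the one before it is completed fails the run):
1. the drift is pressed home: bearing on the stop screw in the bottom of its hole with more than 6 N, upright, the cover lined up within 0.016 rad (z of drift_grip in the frame of block_drift_hole below 0.052 m and horizontal distance between drift_grip and block_drift_hole below 0.004 m and angle between drift_grip's own z axis and vertical below 0.09 rad and value of joint cover between -0.016 and 0.016 rad and contact force between drift and sleeve above 6 N), for 0.05 s.
2. the bolt is home (flange within 1.8 mm of the cover, upright) while the drift still stands deep in its hole (z of bolt_grip in the frame of block_bolt_hole between 0.0322 and 0.0358 m and horizontal distance between bolt_grip and block_bolt_hole below 0.004 m and angle between each of bolt_grip, drift_grip's own z axis and vertical below 0.09 rad and z of drift_grip in the frame of block_drift_hole below 0.052 m and horizontal distance between drift_grip and block_drift_hole below 0.004 m), for 0.2 s.
At the end, for the whole second after the job is handed in: Bolt home (flange within 1.8 mm of the cover, 4 mm of the hole's centre, 0.09 rad of upright), cover lined up within 0.016 rad, drift standing in either holder hole (collar within 3 mm of its top, 9 mm of its centre, 0.12 rad of upright); all at rest (z of bolt_grip in the frame of block_bolt_hole between 0.0322 and 0.0358 m and horizontal distance between bolt_grip and block_bolt_hole below 0.004 m and angle between bolt_grip's own z axis and vertical below 0.09 rad and value of joint cover between -0.016 and 0.016 rad and ((horizontal distance between drift_grip and holder_hole_a below 0.009 m and z of drift_grip in the frame of holder_hole_a between 0.024 and 0.03 m) or (horizontal distance between drift_grip and holder_hole_b below 0.009 m and z of drift_grip in the frame of holder_hole_b between 0.024 and 0.03 m)) and angle between drift_grip's own z axis and vertical below 0.12 rad and linear speed of each of drift, bolt below 0.02 m/s); the robot touches nothing.
It fails at once if the drift is forced against the cell with more than 60 N of contact force in all (contact force between drift and cell above 60 N).
It fails at once if the bolt is forced against the cell with more than 60 N of contact force in all (contact force between bolt and cell above 60 N).
It fails at once if the stopper, the weight or the tape roll is moved more than 3 cm (distance of any of stopper_mid, weight_mid, tape_mid from where it was at the start of the episode above 0.03 m).
It also fails if it takes over 72 s, if anything falls off the work surface, if the arm or the gripper's body presses on something with over 40 N, if the wrist force passes 120 N, or if a joint passes its speed limit or range.

ROBOT

A 6-joint arm with a two-finger parallel gripper is mounted at the origin on a cart in front of the work surface, level with it; the furniture and walls round the work are solid. World frame = base frame: x ahead of the robot, y to its left, z up, the work surface at z = 0. Lengths are in mm, angles in rad, forces in N, time in s.
With the tool pointing down it reaches from about 300 to 875 mm from the base axis. Payload 6.4 kg.
Tool frame: the origin (TCP) lies midway between the tips of the shut fingers; the grasp point (between the pads) lies 19 mm behind it; z points along the fingers, x is the direction in which the jaws open and shut, and the axes are right-handed (so a half turn about z gives the same grasp; the last joint's range is limited). The gripper opens to 88 mm and grips with 3 to 60 N. Pads are 18 mm wide; open, the fingers measure 123 mm over their backs; the gripper's body (75 mm by 187 mm) begins 45 mm behind the grasp point.
Start: joints at [-1.514, 0.181, 1.607, -0, 1.354, -0.206], TCP at [149.392, -555.269, 238.714] pointing down, gripper open.
Joint ranges: [-2.99, 2.99], [-0.89, 2.07], [0.3, 2.58], [-1.14, 4.28], [0, 2.63], [-3.12, 3.12]. Speed limits (rad/s): [2.57, 2.57, 3.01, 3.14, 3.14, 3.14].

INTERFACE

Orientations are given as a unit quaternion [w, x, y, z].
In Python, from rig import sensors, cams, workorder gives the robot as it stands. The module is installed in compiled form; this text tells all that it offers.
- The arm moves only by the shell command python3 -m jog 'ROWS' [OPENING]. ROWS is JSON, one flat list of numbers, 6 for each row, row after row: the shift along the world's x, y, z in m, then the turn, a rotation vector about the world's x, y, z in units of 6 degrees (1.0 is 6 degrees). A call has 1 to 12 rows; each row shifts and turns the commanded pose from where the row before left it; what a row does not reach is not made up. A row lasts 1/8 s, in which the tool goes at most 62.5 mm and 10.7 degrees, less where a joint would pass 70% of its speed; a pose out of reach is approached as far as the arm can. A call is refused whole if a number of a shift passes 0.0625 or a number of a turn 1, either way. A call with a gripper value outside its range is refused whole. OPENING is the finger opening in m, from 0 to 0.0881, set as the call begins (- or left out, the last holds). The fingers move at their own pace and stop on an object; the grip force is fixed at half the most. Time passes only in rows, so rows that do not move let the fingers close. It gives the time, the measured TCP pose, the force and the opening at its end, in the units of the state.
- sensors.state(): the state, without advancing time (a new reading comes with each control period).
- cams.grab_frame(name): name is "scene" or "side" or "wrist"; returns the picture (384x512x3 uint8, red, green, blue); there is no depth.
- cams.camera_info(name): a dict with "fx", "fy", "cx", "cy" (pixels), "R" (3x3) and "t" (3): a world point X has camera coordinates R X + t; the wrist camera has in their place "T_tool_cam" (4x4, takes a point from camera to tool coordinates, whose origin is the TCP and whose axes are the tool frame's). Camera axes: x right, y down, z forward; pixel columns grow to the right and rows downward; lengths in mm; the calibration is good to about 2 mm. The wrist camera is an equidistant fisheye: a pixel r from the principal point sees the ray r / f radians off the axis. A picture is of the moment at which its call begins: read the wrist's pose just before it. camera_info takes no time and is no camera call.
- workorder.close_job(): hands the job in, once; it reports no verdict.
The state is a dict: "time": time; "qpos": joint angles; "qd": joint speeds; "joint_efforts": joint torques, N m; "tcp_pos": TCP position; "ee_rot": TCP orientation; "wrist_force": force on the tool from outside, world axes, zero at the start; "torque": the same for the moment, N m; "opening": opening from 0.0 (shut) to 1.0 (fully open).
Only numpy, scipy, OpenCV 4.12 (cv2) and the standard library are available. Lean on these libraries where they do the work, as an engineer would, in place of code of your own. Each camera call takes 0.05 s, during which the arm holds its last target.

## Working session

There is one attempt and no reset: what is moved stays moved. The work goes in short steps, Python scripts to look and compute and a shell command to move; the robot and the scene stay as the last step left them, time stands still between calls to the robot, and variables do not carry over. Pictures are saved under pics/ and viewed, and the job is handed in when it is done.

```bash
mkdir -p pics; ls; python3 - <<'E'
from rig import sensors,cams
import cv2
s=sensors.state();print(s)
for n in ["scene","side","wrist"]:
    im=cams.grab_frame(n);cv2.imwrite(f"pics/a_{n}.png",im[:,:,::-1]);print(n,cams.camera_info(n))
E
```

```text
pics
{'time': 0.0, 'qpos': array([-1.51428481e+00,  1.81526987e-01,  1.60797668e+00,  4.95731654e-06,
        1.35382703e+00, -2.06238182e-01]), 'qd': array([ 0.00089135, -0.00086449,  0.00156308, -0.00054482, -0.00011995,
       -0.00177735]), 'joint_efforts': array([ 1.13679289e-03, -4.33867872e+01, -3.41848540e+01,  7.03323749e-02,
        3.88839841e-02, -1.51238878e-04]), 'tcp_pos': array([ 149.37075597, -554.7096613 ,  237.83319515]), 'ee_rot': array([-6.60308229e-04,  7.93641881e-01, -6.08384591e-01, -5.64975528e-04]), 'wrist_force': array([0.04620893, 0.54856292, 0.32872765]), 'torque': array([-0.04984284,  0.08255568, -0.03872331]), 'opening': 0.9992520661252902}
scene {'fx': 443.07726529806115, 'fy': 443.07726529806115, 'cx': 254.83928441434648, 'cy': 192.9683471275638, 'R': array([[-0.44952742, -0.89320211,  0.01072795],
       [-0.48742781,  0.23521125, -0.84088632],
       [ 0.7485581 , -0.38323056, -0.54110546]]), 't': array([257.96926861, 359.81774777, 801.10448328])}
side {'fx': 350.37387979520776, 'fy': 350.37387979520776, 'cx': 253.6879480811071, 'cy': 189.95086866301884, 'R': array([[-0.98783285, -0.1552342 , -0.00941334],
       [-0.09154407,  0.62933756, -0.7717214 ],
       [ 0.12572172, -0.76147001, -0.63589108]]), 't': array([ 564.48003864,  122.9953552 , 1035.261471  ])}
wrist {'fx': 297.3186396354542, 'fy': 297.3186396354542, 'cx': 256.7025758568539, 'cy': 191.09984986931872, 'T_tool_cam': array([[ 9.99999558e-01, -2.95711832e-04, -8.92937259e-04,
         2.02389541e+00],
       [ 5.29503551e-04,  9.61573041e-01,  2.74548731e-01,
        -6.99317881e+01],
       [ 7.77437088e-04, -2.74549082e-01,  9.61572773e-01,
        -1.45458920e+02],
       [ 0.00000000e+00,  0.00000000e+00,  0.00000000e+00,
         1.00000000e+00]])}
```

View pics/a_scene.png

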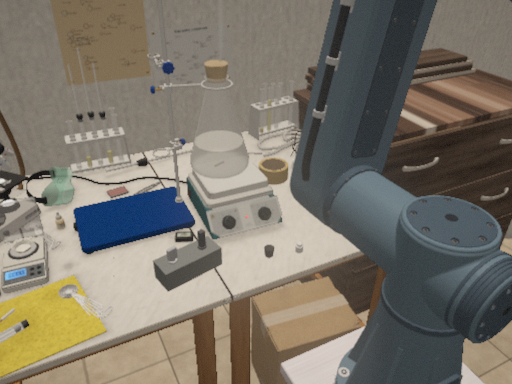

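View pics/a_side.png

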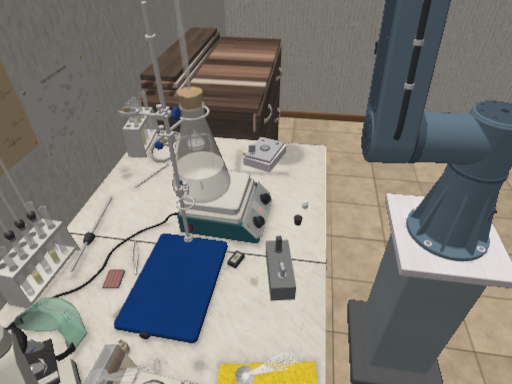

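View pics/a_wrist.png

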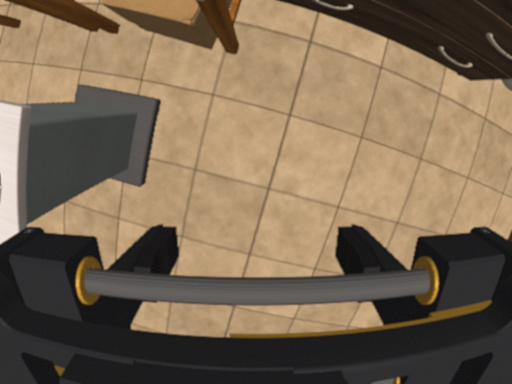

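The side view shows the cell at about (264,153) and the holder at (281,270), with a tool standing in each of its holes. The stopper is at (297,219) and the weight at (305,205). I'll zoom in.

```bash
cat > h.py <<'E'
import numpy as np,cv2
from scipy.spatial.transform import Rotation as Ro
from rig import sensors,cams
def ray(n,u,v,st=None):
    c=cams.camera_info(n)
    if n=="wrist":
        s=st or sensors.state();T=c["T_tool_cam"];q=s["ee_rot"];R=Ro.from_quat([q[1],q[2],q[3],q[0]]).as_matrix()
        a=(u-c["cx"])/c["fx"];b=(v-c["cy"])/c["fy"];r=np.hypot(a,b)+1e-12
        d=np.array([a/r*np.sin(r),b/r*np.sin(r),np.cos(r)])
        return R@T[:3,3]+s["tcp_pos"],R@T[:3,:3]@d
    d=np.array([(u-c["cx"])/c["fx"],(v-c["cy"])/c["fy"],1.]);R=np.array(c["R"])
    return -R.T@c["t"],R.T@d
def onz(n,u,v,z,st=None):
    o,d=ray(n,u,v,st);return o+d*(z-o[2])/d[2]
def proj(n,X,st=None):
    c=cams.camera_info(n);X=np.asarray(X,float)
    if n=="wrist":
        s=st or sensors.state();T=c["T_tool_cam"];q=s["ee_rot"];R=Ro.from_quat([q[1],q[2],q[3],q[0]]).as_matrix()
        p=T[:3,:3].T@(R.T@(X-s["tcp_pos"])-T[:3,3])
        th=np.arctan2(np.hypot(p[0],p[1]),p[2]);k=th/np.hypot(p[0],p[1])*c["fx"]
        return c["cx"]+p[0]*k,c["cy"]+p[1]*k
    p=np.array(c["R"])@X+c["t"];return c["fx"]*p[0]/p[2]+c["cx"],c["fy"]*p[1]/p[2]+c["cy"]
E
python3 - <<'E'
from h import *
im=cv2.imread("pics/a_side.png")
a=cv2.resize(im[130:180,225:305],None,fx=10,fy=10,interpolation=cv2.INTER_CUBIC);cv2.imwrite("pics/z1.png",a)
a=cv2.resize(im[230:305,245:325],None,fx=8,fy=8,interpolation=cv2.INTER_CUBIC)[:600];cv2.imwrite("pics/z2.png",a)
print(onz("side",264,153,44),onz("side",279,242,70),onz("side",282,265,70),onz("side",304,207,10),onz("side",297,220,13))
im=cv2.imread("pics/a_scene.png")
a=cv2.resize(im[220:295,145:245],None,fx=8,fy=8,interpolation=cv2.INTER_CUBIC)[:600];cv2.imwrite("pics/z3.png",a)
E
```

```text
[ 575.63180109 -273.5821623    44.        ] [476.0749956  176.00658035  70.        ] [461.28978021 249.72344122  70.        ] [415.88621835 -36.9089598   10.        ] [434.21939286  28.14006978  13.        ]
```

View pics/z1.png

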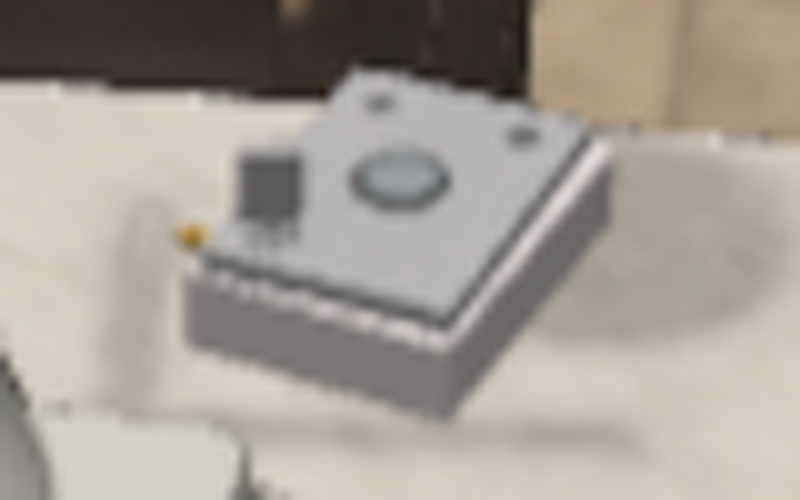

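View pics/z2.png

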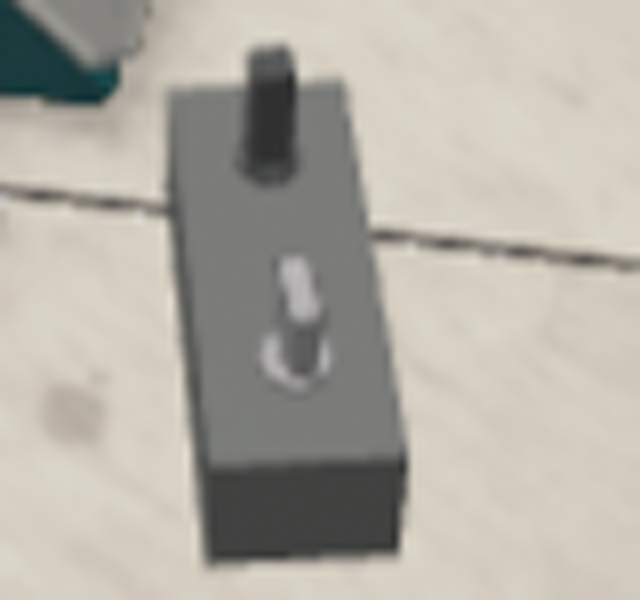

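View pics/z3.png

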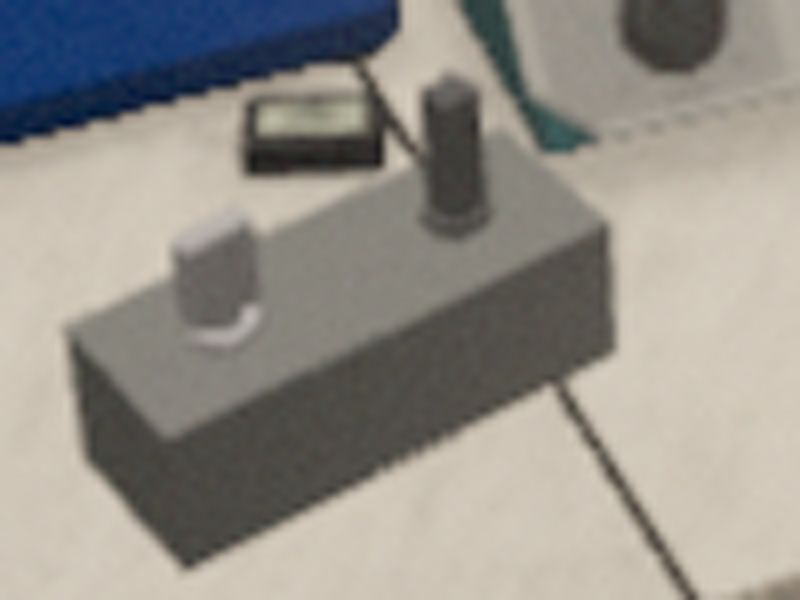

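The side view shows the cover with its pivot paddle at zoom (268,230), its bolt hole at (38,10)x10 and its drift hole at (52.3,13.5)x10. In the holder, the drift stands at the back (-y) and the bolt at the front (+y).

```bash
python3 - <<'E'
from h import *
np.set_printoptions(precision=1,suppress=True)
def P(n,u,v,z):
    r=onz(n,u,v,z);print(n,u,v,r);return r
d1=P("side",278.6,251,54);d2=P("scene",201.9,247.7,54)
b1=P("side",282.2,274.8,54);b2=P("scene",172.8,261,54)
print(np.linalg.norm(d1-b1),np.linalg.norm(d2-b2), np.degrees(np.arctan2(*(d1-b1)[[1,0]])))
# holder top corners
for u,v in [(167,90),(345,82),(405,460),(208,465)]: P("side",245+u/8,230+v/8,52)
for u,v in [(500,130),(605,222),(172,440),(68,328)]: P("scene",145+u/8,220+v/8,52)
pv=P("side",252,153,45);bh=P("side",263,140.3,44);dh=P("side",277.3,143.6,44);g=P("side",265,148,44)
print(np.linalg.norm(pv-bh),np.linalg.norm(dh-bh),np.linalg.norm(dh-pv),(pv+dh)/2)
for u,v in [(355,68),(588,122),(447,318),(207,262)]: P("side",225+u/10,130+v/10,44)
s=sensors.state();q=s["ee_rot"];print(Ro.from_quat([q[1],q[2],q[3],q[0]]).as_matrix())
E
```

```text
side 278.6 251 [474.8 192.8  54. ]
scene 201.9 247.7 [471.7 192.7  54. ]
side 282.2 274.8 [458.5 266.7  54. ]
scene 172.8 261 [456.6 269.1  54. ]
75.61277079245743 77.92285889013944 -77.54566661435337
side 265.875 241.25 [512.2 162.2  52. ]
side 288.125 240.25 [453.4 149.9  52. ]
side 295.625 287.5 [423.8 296.9  52. ]
side 271.0 288.125 [481.2 307.3  52. ]
scene 207.5 236.25 [508.9 163.8  52. ]
scene 220.625 247.75 [454.3 152.   52. ]
scene 166.5 275.0 [420.7 295.3  52. ]
scene 153.5 261.0 [478.1 308.1  52. ]
side 252 153 [ 619.1 -265.9   45. ]
side 263 140.3 [ 591.2 -360.9   44. ]
side 277.3 143.6 [ 534.  -344.9   44. ]
side 265 148 [ 576.4 -307.6   44. ]
99.04107702758013 59.45031198613687 116.08915016436424 [ 576.5 -305.4   44.5]
side 260.5 136.8 [ 604.5 -385.4   44. ]
side 283.8 142.2 [ 510.4 -358.4   44. ]
side 269.7 161.8 [ 548.1 -220.6   44. ]
side 245.7 156.2 [ 638.6 -243.4   44. ]
[[ 0.3 -1.  -0. ]
 [-1.  -0.3  0. ]
 [-0.  -0.  -1. ]]
```

```bash
python3 -m jog '[0.06,0.031,-0.01,0,0,0, 0.06,0.031,-0.01,0,0,0, 0.06,0.031,-0.01,0,0,0, 0.06,0.031,-0.01,0,0,0, 0.06,0.031,-0.01,0,0,0, 0.06,0.031,-0.01,0,0,0, 0.06,0.031,-0.01,0,0,0, 0,0,0,0,0,0, 0,0,0,0,0,0]'; python3 - <<'E'
from h import *
import json
s=sensors.state();im=cams.grab_frame("wrist");cv2.imwrite("pics/w1.png",im[:,:,::-1]);print(s["tcp_pos"],s["qd"].max())
import pickle;pickle.dump(s,open("w1.pkl","wb"))
E
```

```text
time: 1.27
tcp_pos: [533.6, -356.4, 174.1]
ee_rot: [0.0, 0.794, -0.608, -0.001]
wrist_force: [0.2, 0.2, 0.0]
opening: 1.001
[ 533.57390142 -356.37212294  174.11053911] 0.006650820182096233
```

View pics/w1.png

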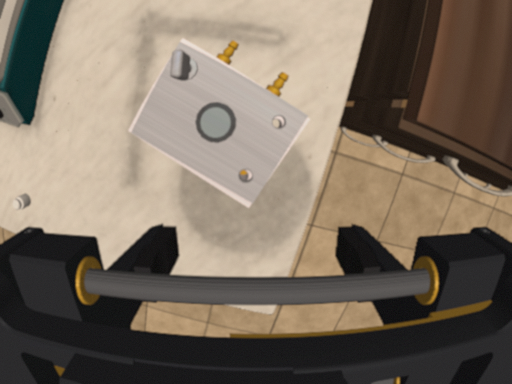

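The wrist view shows the pivot paddle at (183,65), the sight glass at (216,122), the bolt hole at (279,122) and the drift hole at (246,175). I'll zoom in on the holes.

```bash
python3 - <<'E'
from h import *
im=cv2.imread("pics/w1.png")
a=cv2.resize(im[100:200,210:310],None,fx=6,fy=6,interpolation=cv2.INTER_CUBIC);cv2.imwrite("pics/z4.png",a)
a=cv2.resize(im[30:215,120:320],None,fx=3.2,fy=3.2,interpolation=cv2.INTER_CUBIC);cv2.imwrite("pics/z5.png",a)
E
```

```text
(no output)
```

View pics/z4.png

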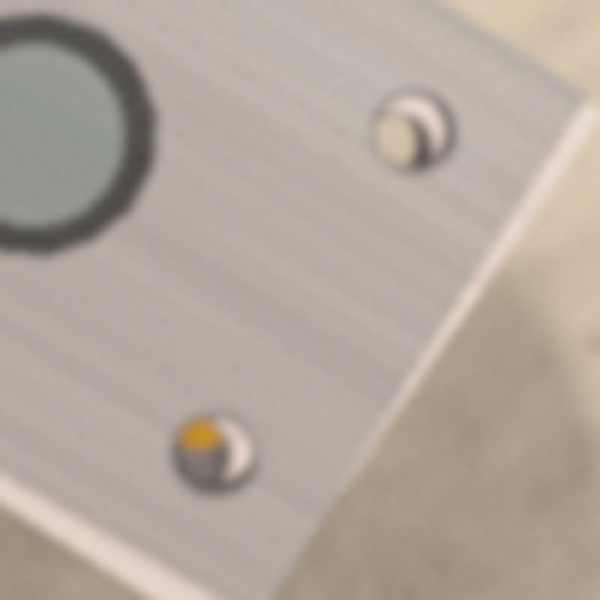

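View pics/z5.png

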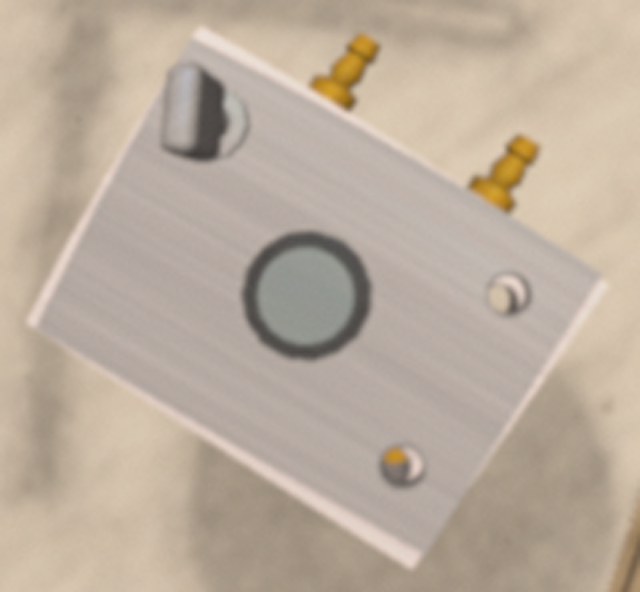

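```bash
python3 - <<'E'
from h import *
import pickle
np.set_printoptions(precision=2,suppress=True)
s=pickle.load(open("w1.pkl","rb"))
W=lambda u,v,z:onz("wrist",u,v,z,s)
bc=np.array([[-54,74],[-54,-74],[54,-74],[54,74]])
px=[(31,324),(412,570),(607,281),(198,28)]
w=np.array([W(120+(u+.5)/3.2-.5,30+(v+.5)/3.2-.5,34)[:2] for u,v in px]);print(w)
def fit(A,B):
    a=A-A.mean(0);b=B-B.mean(0);th=np.arctan2((a[:,0]*b[:,1]-a[:,1]*b[:,0]).sum(),(a*b).sum());c,s_=np.cos(th),np.sin(th)
    R=np.array([[c,-s_],[s_,c]]);t=B.mean(0)-R@A.mean(0);return th,R,t,(A@R.T+t)-B
th,R,t,e=fit(bc,w);print("block",th,t,e)
cd=W(246.0-.08*0,175.3,44)[:2];cb=W(278.8,121.7,44)[:2];gl=W(120+307/3.2,30+296/3.2,44)[:2];fl=W(120+215/3.2,30+122/3.2,46)[:2]
print("cover",cd,cb,gl,fl,np.linalg.norm(cd-cb),np.linalg.norm(cd-fl))
print("in block axes",(cd-t)@R,(cb-t)@R,(gl-t)@R,(fl-t)@R)
th2,R2,t2,e2=fit(np.array([[-30,-50],[30,-50],[0,0]]),np.array([cd,cb,gl]));print("cover fit",th2,t2,e2,th2-th)
piv=R2@[30,50]+t2
for th0 in(0.026,0.036,.046):
    a=th2-th0;c,s_=np.cos(a),np.sin(a);R=np.array([[c,-s_],[s_,c]])
    print(th0,"block drift",piv+R@[-60,-100],"bolt",piv+R@[0,-100])
E
```

```text
[[ 550.43 -219.3 ]
 [ 503.44 -357.48]
 [ 606.87 -390.71]
 [ 651.77 -251.12]]
block -0.3153551038054078 [ 578.13 -304.66] [[-0.69  1.75]
 [ 0.4  -0.77]
 [-0.35 -1.05]
 [ 0.64  0.07]]
cover [ 537.88 -346.42] [ 594.92 -362.66] [ 579.37 -306.71] [ 622.82 -267.94] 59.31039089021693 115.63854039388349
in block axes [-25.31 -52.18] [ 33.96 -49.93] [ 1.82 -1.57] [31.1  48.76]
cover fit -0.2712982141390554 [ 579.66 -306.48] [[-0.53 -0.2 ]
 [ 0.24 -0.04]
 [ 0.29  0.23]] 0.044056889666352406
0.026 block drift [ 535.3  -344.39] bolt [ 592.66 -361.96]
0.036 block drift [ 534.52 -343.52] bolt [ 591.71 -361.66]
0.046 block drift [ 533.75 -342.64] bolt [ 590.76 -361.36]
```

```bash
python3 -m jog '[-0.0105,0.057,0.002,0,0,0, -0.0105,0.057,0.002,0,0,0, -0.0105,0.057,0.002,0,0,0, -0.0105,0.057,0.002,0,0,0, -0.0105,0.057,0.002,0,0,0, -0.0105,0.057,0.002,0,0,0, -0.0105,0.057,0.002,0,0,0, -0.0105,0.057,0.002,0,0,0, -0.0105,0.057,0.002,0,0,0, -0.0105,0.057,0.002,0,0,0, 0,0,0,0,0,0, 0,0,0,0,0,0]'; python3 - <<'E'
from h import *
s=sensors.state();im=cams.grab_frame("wrist");cv2.imwrite("pics/w2.png",im[:,:,::-1]);print(s["tcp_pos"],s["qpos"])
import pickle;pickle.dump(s,open("w2.pkl","wb"))
E
```

```text
time: 2.82
tcp_pos: [429.2, 212.1, 194.8]
ee_rot: [0.0, 0.793, -0.609, 0.0]
wrist_force: [0.2, -0.5, 0.3]
opening: 0.996
[429.16525641 212.08397908 194.83197429] [ 2.10808033e-01  8.28561183e-03  1.88744679e+00 -7.25036322e-04
  1.24543889e+00  1.51993450e+00]
```

View pics/w2.png

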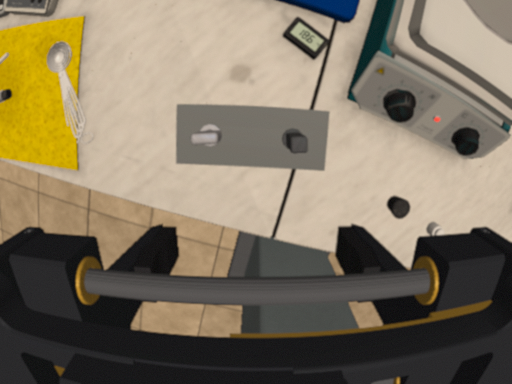

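The wrist view shows the holder at (252,137), the bolt paddle at (205,138) and the drift handle at (299,142). The hotplate stands further off to the right.

```bash
python3 - <<'E'
from h import *
im=cv2.imread("pics/w2.png")
a=cv2.resize(im[95:180,170:340],None,fx=4.7,fy=4.7,interpolation=cv2.INTER_CUBIC);cv2.imwrite("pics/z6.png",a)
E
```

```text
(no output)
```

View pics/z6.png

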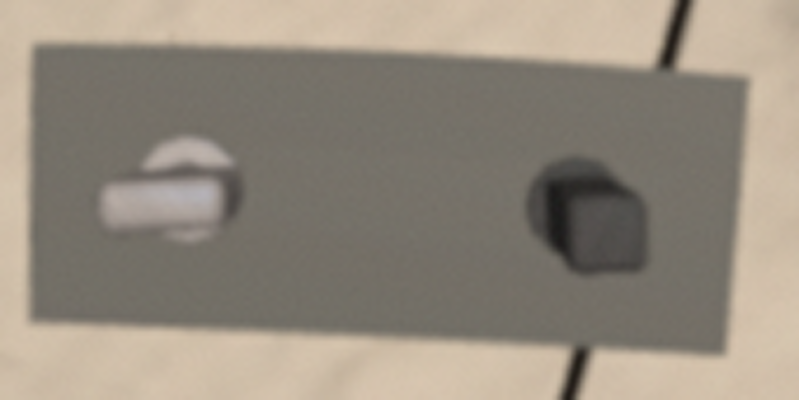

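```bash
python3 - <<'E'
from h import *
import pickle
np.set_printoptions(precision=2,suppress=True)
s=pickle.load(open("w2.pkl","rb"))
W=lambda u,v,z:onz("wrist",170+(u+.5)/4.7-.5,95+(v+.5)/4.7-.5,z,s)[:2]
c=np.array([W(*p,52) for p in[(33,45),(748,77),(725,353),(30,320)]]);print(c,c.mean(0))
y=(c[0]+c[3]-c[1]-c[2])/2;print("len",np.linalg.norm(y),"ang y",np.degrees(np.arctan2(y[1],y[0])))
u=y/np.linalg.norm(y);print("holes",c.mean(0)-40*u,c.mean(0)+40*u)
print("drift top",W(607,232,101),"collar",W(578,207,57)); print("bolt top",W(164,205,90),"flange",W(188,190,56))
a=W(567,193,101);b=W(645,196,101);print("drift edge ang",np.degrees(np.arctan2(*(b-a)[::-1])))
a=W(585,272,101);b=W(640,271,101);print("drift edge2 ang",np.degrees(np.arctan2(*(b-a)[::-1])))
for p,q in[((105,182),(220,178)),((108,230),(225,218))]:
    a=W(*p,90);b=W(*q,90);print("paddle ang",np.degrees(np.arctan2(*(b-a)[::-1])),np.linalg.norm(b-a))
R=Ro.from_quat(s["ee_rot"][[1,2,3,0]]).as_matrix();print("toolx ang",np.degrees(np.arctan2(R[1,0],R[0,0])))
E
```

```text
[[482.96 305.68]
 [514.51 160.15]
 [456.84 147.58]
 [425.49 293.47]] [469.95 226.72]
len 149.0663690899848 ang y 102.17924169786583
holes [478.39 187.62] [461.51 265.82]
drift top [478.54 187.99] collar [478.44 187.78]
bolt top [461.9  264.85] flange [461.33 265.67]
drift edge ang -76.22410774285976
drift edge2 ang -73.2538984206232
paddle ang -74.36968176884106 21.201470662869937
paddle ang -70.31497297028524 21.77671277176816
toolx ang -74.99415892003124
```

```bash
python3 - <<'E'
from h import *
import pickle
np.set_printoptions(precision=1,suppress=True)
s=pickle.load(open("w2.pkl","rb"))
R=Ro.from_quat(s["ee_rot"][[1,2,3,0]]).as_matrix()
for p in[(350,98),(357,68),(480,155),(512,115),(388,45)]:
    for z in(0,60,100): 
        X=onz("wrist",*p,z,s); print(p,z,X,"rel drift along toolx,y",(R.T@(X-[478.5,187.8,0]))[:2])
E
```

```text
(350, 98) 0 [540.3 127.5   0. ] rel drift along toolx,y [ 74.2 -44.1]
(350, 98) 60 [532.7 145.3  60. ] rel drift along toolx,y [ 55.1 -41.4]
(350, 98) 100 [527.6 157.1 100. ] rel drift along toolx,y [ 42.4 -39.5]
(357, 68) 0 [577.8 128.9   0. ] rel drift along toolx,y [ 82.6 -80.6]
(357, 68) 60 [563.6 146.4  60. ] rel drift along toolx,y [ 62.  -71.5]
(357, 68) 100 [554.1 158.1 100. ] rel drift along toolx,y [ 48.3 -65.4]
(480, 155) 0 [537.6 -90.8   0. ] rel drift along toolx,y [284.4  15.1]
(480, 155) 60 [530.4 -34.5  60. ] rel drift along toolx,y [228.2   7.4]
(480, 155) 100 [525.7   3.  100. ] rel drift along toolx,y [190.8   2.2]
(512, 115) 0 [ 618.  -137.5    0. ] rel drift along toolx,y [350.4 -50.5]
(512, 115) 60 [596.7 -73.   60. ] rel drift along toolx,y [282.6 -46.7]
(512, 115) 100 [582.5 -30.  100. ] rel drift along toolx,y [237.4 -44.1]
(388, 45) 0 [620.6  98.    0. ] rel drift along toolx,y [ 123.5 -114. ]
(388, 45) 60 [598.8 121.   60. ] rel drift along toolx,y [ 95.7 -99. ]
(388, 45) 100 [584.3 136.3 100. ] rel drift along toolx,y [ 77.2 -88.9]
```

```bash
python3 - <<'E'
from h import *
for z in(0,50,80,100,125): print(z,proj("scene",[540,127,z]),proj("side",[540,127,z]))
im=cv2.imread("pics/a_scene.png")
cv2.imwrite("pics/z7.png",cv2.resize(im[140:260,170:300],None,fx=4.5,fy=4.5))
E
python3 -m jog '[0.03,-0.015,-0.02,0,0,0, 0.0193,-0.0093,-0.02,0,0,0, 0,0,0,0,0,0]' 0.05
```

```text
0 (np.float64(217.2173701975165), np.float64(241.41818405738448)) (np.float64(257.6341999605666), np.float64(243.38450061658776))
50 (np.float64(216.52667838166946), np.float64(226.0870471090199)) (np.float64(257.5937341233254), np.float64(231.2564001674255))
80 (np.float64(216.0961505646838), np.float64(216.53071421083288)) (np.float64(257.5681620674669), np.float64(223.59214598938155))
100 (np.float64(215.80208889269832), np.float64(210.00349083705441)) (np.float64(257.5505391438305), np.float64(218.31034280326801))
125 (np.float64(215.42629300964575), np.float64(201.6620308464724)) (np.float64(257.5278304670594), np.float64(211.50427794152887))
time: 3.25
tcp_pos: [478.4, 186.2, 153.2]
ee_rot: [0.001, 0.792, -0.61, -0.001]
wrist_force: [-0.2, -0.1, -0.1]
opening: 0.684
```

View pics/z7.png

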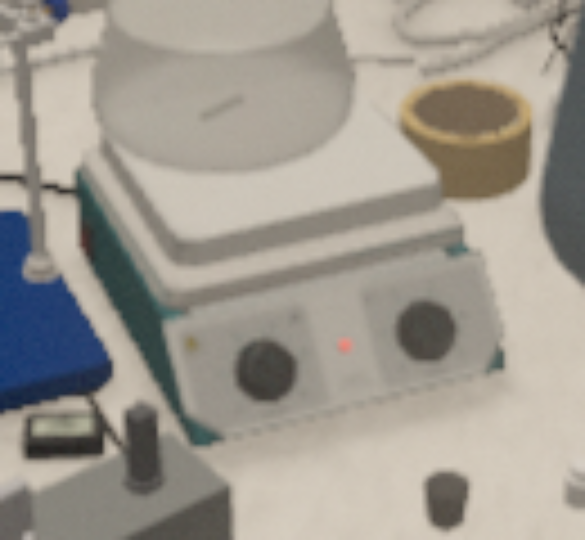

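```bash
python3 -m jog '[0,0,-0.03,0,0,0, 0,0,-0.03,0,0,0, 0,0,-0.022,0,0,0, 0,0,-0.01,0,0,0, 0,0,0,0,0,0, 0,0,0,0,0,0]'; python3 - <<'E'
from h import *
s=sensors.state();im=cams.grab_frame("wrist");cv2.imwrite("pics/w3.png",im[:,:,::-1])
E
```

```text
time: 4.0
tcp_pos: [479.0, 189.1, 63.8]
ee_rot: [-0.001, 0.794, -0.608, 0.001]
wrist_force: [0.9, -0.6, 0.5]
opening: 0.568
```

View pics/w3.png

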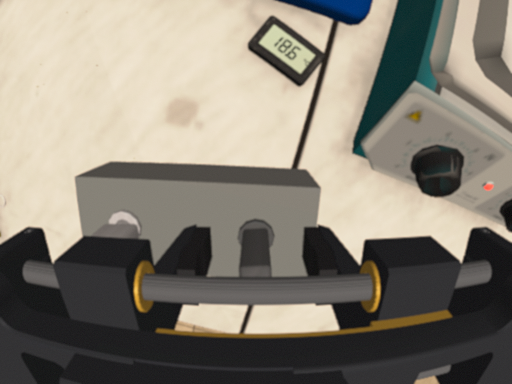

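The drift is centred between the fingers, with its handle at (256,250). I'll go down 3 mm and close.

```bash
python3 -m jog '[0,0,-0.003,0,0,0, 0,0,0,0,0,0]'; python3 -m jog '[0,0,0,0,0,0, 0,0,0,0,0,0, 0,0,0,0,0,0, 0,0,0,0,0,0]' 0.0; python3 -m jog '[0,0,0.02,0,0,0, 0,0,0.04,0,0,0, 0,0,0.05,0,0,0, 0,0,0,0,0,0, 0,0,0,0,0,0]'; python3 - <<'E'
from h import *
s=sensors.state();im=cams.grab_frame("wrist");cv2.imwrite("pics/w4.png",im[:,:,::-1])
im=cams.grab_frame("scene");cv2.imwrite("pics/s4.png",im[:,:,::-1]);print(s["torque"],s["tcp_pos"])
E
```

```text
time: 4.3
tcp_pos: [478.2, 189.1, 59.7]
ee_rot: [-0.0, 0.794, -0.608, 0.0]
wrist_force: [-0.2, 0.3, 0.3]
opening: 0.567
time: 4.8
tcp_pos: [478.2, 189.1, 59.6]
ee_rot: [-0.0, 0.794, -0.608, -0.0]
wrist_force: [0.2, -0.0, 0.1]
opening: 0.154
time: 5.42
tcp_pos: [477.7, 189.0, 169.1]
ee_rot: [0.0, 0.794, -0.608, -0.0]
wrist_force: [-0.1, -0.6, -0.9]
opening: 0.157
[-0.00091926 -0.02249469 -0.04503391] [477.70249951 188.99971597 169.05474359]
```

View pics/w4.png

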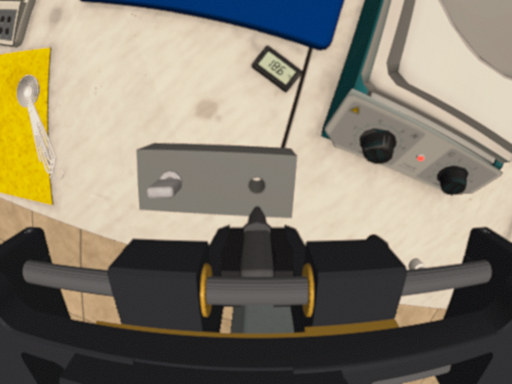

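View pics/s4.png

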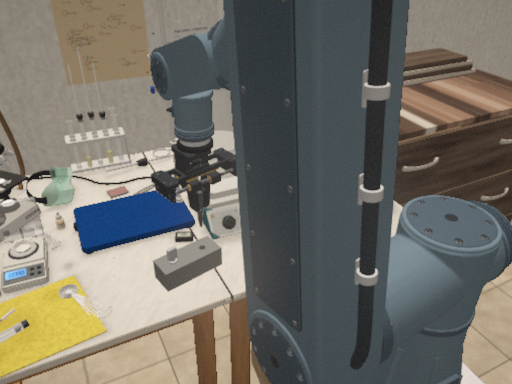

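The drift is lifted out. Its tip is at (257,208), and the emptied holder hole is at (257,185). I'll check the tip and hole against the TCP.

```bash
python3 - <<'E'
from h import *
np.set_printoptions(precision=2,suppress=True)
s=sensors.state();im=cv2.imread("pics/w4.png")
cv2.imwrite("pics/z8.png",cv2.resize(im[170:230,215:300],None,fx=8,fy=8,interpolation=cv2.INTER_CUBIC))
t=s["tcp_pos"];print(t,proj("wrist",t-[0,0,53.6],s),proj("wrist",t-[0,0,7.6],s),onz("wrist",256.7,185,52,s))
E
```

```text
[476.99 188.88 167.95] (np.float64(254.14612393951185), np.float64(208.64288996843686)) (np.float64(253.3954998767123), np.float64(235.79908992115097)) [478.13 187.38  52.  ]
```

View pics/z8.png

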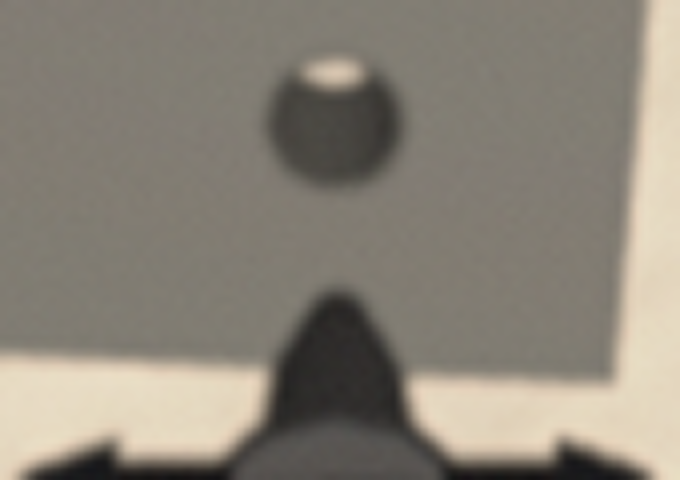

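```bash
python3 -m jog '[0,-0.05,0,0,0,0, 0,-0.055,0,0,0,0, 0,-0.055,0,0,0,0, 0,-0.055,0,0,0,0, 0,-0.055,0,0,0,0, 0,-0.055,0,0,0,0, 0.015,-0.055,0,0,0,0, 0.015,-0.055,0,0,0,0, 0.015,-0.05,0,0,0,0, 0.014,-0.047,0,0,0,0, 0,0,0,0,0,0, 0,0,0,0,0,0]'
python3 - <<'E'
from h import *
import pickle
np.set_printoptions(precision=2,suppress=True)
s=sensors.state();im=cams.grab_frame("wrist");cv2.imwrite("pics/w5.png",im[:,:,::-1]);pickle.dump(s,open("w5.pkl","wb"));print(s["tcp_pos"])
im=cv2.imread("pics/w5.png");cv2.imwrite("pics/z9.png",cv2.resize(im[140:230,200:310],None,fx=6.5,fy=6.5,interpolation=cv2.INTER_CUBIC))
E
```

```text
time: 7.02
tcp_pos: [536.2, -341.9, 167.6]
ee_rot: [-0.0, 0.794, -0.609, -0.002]
wrist_force: [-0.1, -0.1, -1.6]
opening: 0.154
[ 536.24 -341.87  167.6 ]
```

View pics/z9.png

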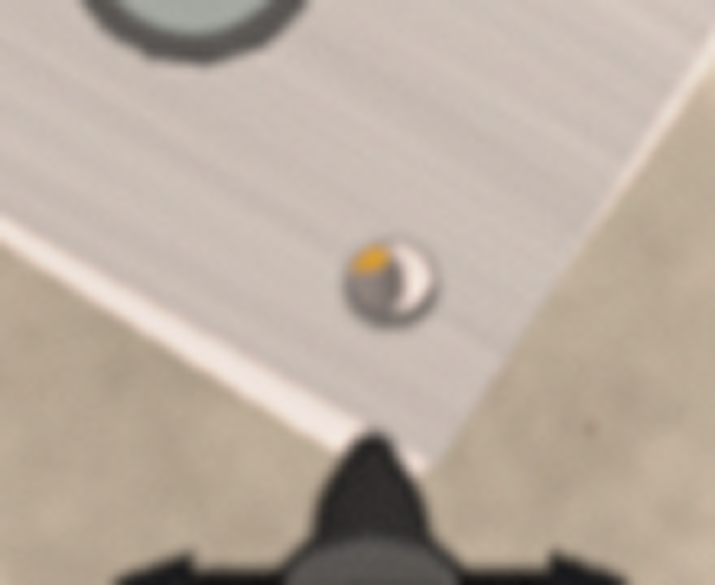

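```bash
python3 - <<'E'
from h import *
import pickle
np.set_printoptions(precision=2,suppress=True)
s=pickle.load(open("w5.pkl","rb"));t=s["tcp_pos"]
f=lambda u,v,z:onz("wrist",200+(u+.5)/6.5-.5,140+(v+.5)/6.5-.5,z,s)
tip=f(374,445,t[2]-53.6);b=tip-t;print("bias",b[:2], "hole",f(391,284,44)[:2],"corrected",(f(391,284,44)-b)[:2])
print("crescent inner edge", (f(401,284,34)-b)[:2], "outer edge cover", (f(437,284,44)-b)[:2])
R=Ro.from_quat(s["ee_rot"][[1,2,3,0]]).as_matrix()
C=f(391,284,44)
for p in[(401,284)]: print("tool rel to C", (R.T@(f(*p,34)-C))[:2])
for th in(.026,.036,.046):
    a=-.311;d=th*np.array([100*np.cos(a)+60*np.sin(a),100*np.sin(a)-60*np.cos(a)]);B=C[:2]-d
    e=R.T@np.array([*(B-C[:2]),0]);print(th,"block rel cover world",-d,"tool",e[:2],"pred inner edge toolx at y0",e[0]+np.sqrt(6.4**2-e[1]**2), "proj center", )
E
```

```text
bias [ 1.01 -1.74] hole [ 537.81 -345.78] corrected [ 536.8  -344.04]
crescent inner edge [ 534.7  -346.22] outer edge cover [ 538.52 -350.43]
tool rel to C [1.59 2.57]
0.026 block rel cover world [-2.    2.28] tool [-2.72  1.34] pred inner edge toolx at y0 3.5376157323370734 proj center
0.036 block rel cover world [-2.77  3.16] tool [-3.77  1.85] pred inner edge toolx at y0 2.3585458967983315 proj center
0.046 block rel cover world [-3.53  4.04] tool [-4.81  2.37] pred inner edge toolx at y0 1.1321911606822814 proj center
```

```bash
python3 -m jog '[-0.0012,-0.0002,-0.03,0,0,0, 0,0,-0.03,0,0,0, 0,0,-0.005,0,0,0, 0,0,0,0,0,0, 0,0,0,0,0,0]'
python3 - <<'E'
from h import *
import pickle
np.set_printoptions(precision=2,suppress=True)
s=sensors.state();im=cams.grab_frame("wrist");cv2.imwrite("pics/w6.png",im[:,:,::-1]);pickle.dump(s,open("w6.pkl","wb"));print(s["tcp_pos"],s["wrist_force"],s["torque"])
im=cv2.imread("pics/w6.png");cv2.imwrite("pics/z10.png",cv2.resize(im[140:240,200:310],None,fx=6,fy=6,interpolation=cv2.INTER_CUBIC))
E
```

```text
time: 7.7
tcp_pos: [536.8, -343.5, 106.3]
ee_rot: [0.0, 0.794, -0.608, 0.001]
wrist_force: [0.1, 0.1, -0.2]
opening: 0.152
[ 536.83 -343.47  106.33] [ 0.05  0.07 -0.17] [-0.02 -0.04  0.06]
```

View pics/z10.png

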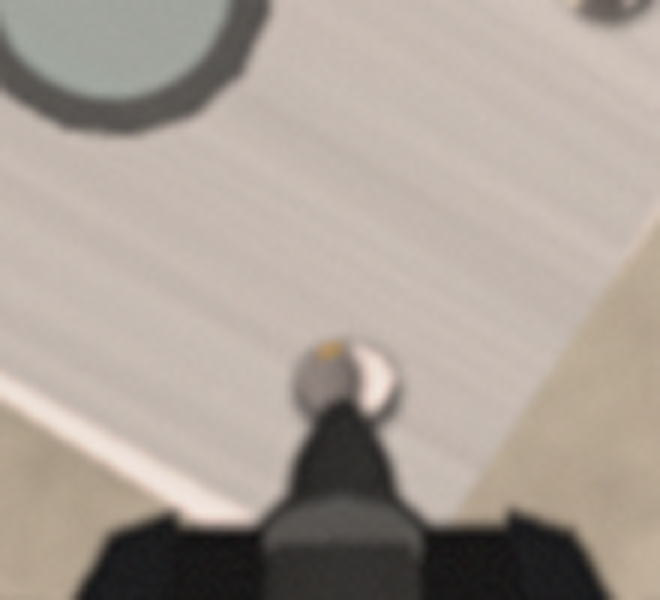

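```bash
python3 - <<'E'
from h import *
import pickle
np.set_printoptions(precision=2,suppress=True)
s=pickle.load(open("w6.pkl","rb"));t=s["tcp_pos"]
for k in range(3): print(sensors.state()["tcp_pos"])
f=lambda u,v,z:onz("wrist",200+(u+.5)/6-.5,140+(v+.5)/6-.5,z,s)[:2]
for tz in (t[2]-53.6,):
  tip=f(344,418,tz);C=f(348,391,44);print("tip-tcp",tip-t[:2],"C-tip",C-tip,"hole r",(f(403,391,44)-f(293,391,44)),"tip left/right z10")
  print("edge right of block (361,385) rel C",f(361,385,34)-C, "bolt hole")
E
```

```text
[ 536.81 -343.54  106.31]
[ 536.81 -343.54  106.31]
[ 536.81 -343.54  106.31]
tip-tcp [ 0.33 -2.08] C-tip [ 0.57 -0.38] hole r [  3.5  -13.05] tip left/right z10
edge right of block (361,385) rel C [-2.   -2.31] bolt hole
```

```bash
python3 -m jog '[-0.0012,0.0016,-0.004,0,0,0, 0,0,0,0,0,0]';  python3 -m jog '[0,0,0,0,0,0, 0,0,0,0,0,0]'
python3 - <<'E'
from h import *
import pickle
np.set_printoptions(precision=2,suppress=True)
s=sensors.state();im=cams.grab_frame("wrist");cv2.imwrite("pics/w7.png",im[:,:,::-1]);pickle.dump(s,open("w7.pkl","wb"));print(s["tcp_pos"],s["wrist_force"],s["torque"])
im=cv2.imread("pics/w7.png");cv2.imwrite("pics/z11.png",cv2.resize(im[180:240,215:295],None,fx=9,fy=9,interpolation=cv2.INTER_CUBIC))
E
```

```text
time: 8.0
tcp_pos: [534.6, -341.3, 100.5]
ee_rot: [-0.0, 0.794, -0.608, -0.0]
wrist_force: [0.0, 0.4, -0.5]
opening: 0.157
time: 8.25
tcp_pos: [534.8, -341.6, 100.7]
ee_rot: [-0.0, 0.794, -0.608, 0.0]
wrist_force: [0.6, -0.3, -1.6]
opening: 0.157
[ 534.82 -341.59  100.68] [ 0.6  -0.34 -1.56] [ 0.02 -0.03  0.02]
```

View pics/z11.png

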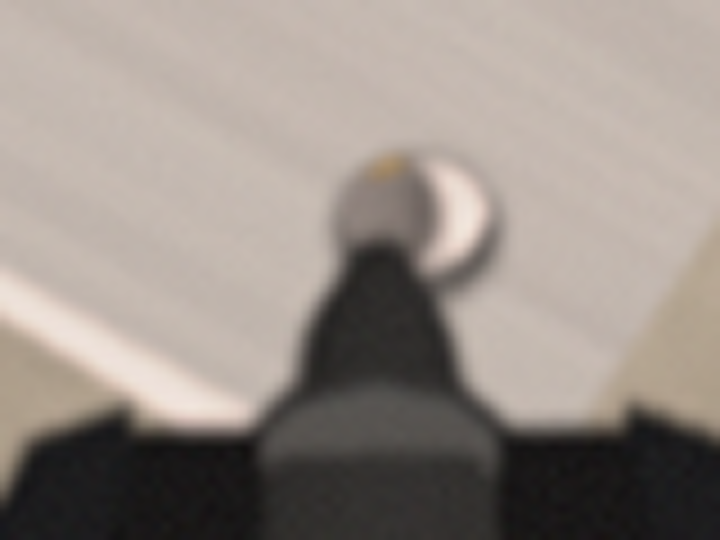

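```bash
python3 - <<'E'
from h import *
import pickle
np.set_printoptions(precision=2,suppress=True)
s=pickle.load(open("w7.pkl","rb"));t=s["tcp_pos"]
f=lambda u,v,z:onz("wrist",215+(u+.5)/9-.5,180+(v+.5)/9-.5,z,s)[:2]
R=Ro.from_quat(s["ee_rot"][[1,2,3,0]]).as_matrix()[:2,:2]
tip=f(384,264,47.1);C=f(416,220,44);print("tip-tcp",tip-t[:2],"C-tip",C-tip,R.T@(C-tip),f(332,220,44)-f(500,220,44),"tip far edge",R.T@(f(384,240,47.1)-C))
E
```

```text
tip-tcp [ 0.56 -2.13] C-tip [ 3.19 -1.78] [ 2.55 -2.62] [-3.47 12.92] tip far edge [-2.55  0.62]
```

```bash
python3 -m jog '[0.0012,0.0002,-0.003,0,0,0, 0,0,-0.003,0,0,0, 0,0,0,0,0,0]';  python3 -m jog '[0,0,-0.003,0,0,0, 0,0,0,0,0,0]'
python3 - <<'E'
from h import *
import pickle
np.set_printoptions(precision=2,suppress=True)
s=sensors.state();im=cams.grab_frame("wrist");cv2.imwrite("pics/w8.png",im[:,:,::-1]);pickle.dump(s,open("w8.pkl","wb"));print(s["tcp_pos"],s["wrist_force"],s["torque"])
im=cv2.imread("pics/w8.png");cv2.imwrite("pics/z12.png",cv2.resize(im[180:240,215:295],None,fx=9,fy=9,interpolation=cv2.INTER_CUBIC))
E
```

```text
time: 8.68
tcp_pos: [535.8, -341.1, 94.1]
ee_rot: [-0.0, 0.794, -0.608, -0.0]
wrist_force: [0.4, 0.1, -0.9]
opening: 0.159
time: 8.93
tcp_pos: [535.9, -341.2, 91.3]
ee_rot: [-0.0, 0.794, -0.608, -0.0]
wrist_force: [-0.9, -0.9, -0.5]
opening: 0.162
[ 535.85 -341.21   91.3 ] [-0.87 -0.86 -0.54] [-0.01  0.02  0.07]
```

View pics/z12.png

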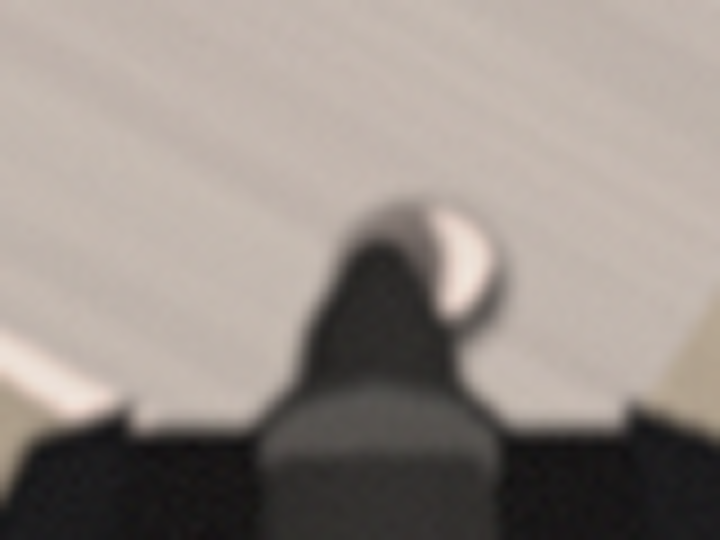

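```bash
python3 -m jog '[0,0,-0.002,0,0,0, 0,0,-0.002,0,0,0, 0,0,0,0,0,0]';  python3 -m jog '[0,0,-0.002,0,0,0, 0,0,-0.002,0,0,0, 0,0,0,0,0,0]'
```

```text
time: 9.35
tcp_pos: [536.1, -341.6, 87.6]
ee_rot: [0.0, 0.794, -0.608, 0.0]
wrist_force: [0.2, -1.3, -2.0]
opening: 0.152
time: 9.72
tcp_pos: [536.3, -341.9, 83.9]
ee_rot: [0.0, 0.794, -0.608, 0.001]
wrist_force: [1.4, -3.6, -0.2]
opening: 0.159
```

```bash
python3 -m jog '[-0.0006,0.0006,-0.001,0,0,0, -0.0006,0.0006,-0.001,0,0,0, 0,0,0,0,0,0]';  python3 -m jog '[-0.0006,0.0006,-0.001,0,0,0, -0.0006,0.0006,-0.001,0,0,0, 0,0,0,0,0,0]'
```

```text
time: 10.1
tcp_pos: [535.2, -340.8, 82.4]
ee_rot: [0.0, 0.794, -0.608, 0.001]
wrist_force: [0.9, -4.2, 4.6]
opening: 0.158
time: 10.48
tcp_pos: [533.6, -339.2, 79.8]
ee_rot: [0.0, 0.794, -0.608, 0.0]
wrist_force: [0.7, -4.8, 3.9]
opening: 0.152
```

```bash
python3 -m jog '[0,0,-0.0015,0,0,0, 0,0,-0.0015,0,0,0, 0,0,0,0,0,0]';  python3 -m jog '[0,0,-0.0015,0,0,0, 0,0,-0.0015,0,0,0, 0,0,0,0,0,0]'
```

```text
time: 10.85
tcp_pos: [533.2, -338.9, 76.2]
ee_rot: [0.0, 0.794, -0.608, -0.0]
wrist_force: [0.5, -4.8, 2.2]
opening: 0.153
time: 11.22
tcp_pos: [533.1, -338.9, 73.1]
ee_rot: [0.0, 0.794, -0.608, -0.0]
wrist_force: [1.2, -5.8, 1.5]
opening: 0.159
```

```bash
python3 -m jog '[0,0,-0.0015,0,0,0, 0,0,-0.0015,0,0,0, 0,0,0,0,0,0]';  python3 -m jog '[0,0,-0.0015,0,0,0, 0,0,0,0,0,0]'
```

```text
time: 11.6
tcp_pos: [533.3, -339.0, 70.2]
ee_rot: [0.0, 0.794, -0.608, -0.0]
wrist_force: [1.4, -5.7, 2.3]
opening: 0.156
time: 11.85
tcp_pos: [533.4, -339.1, 68.9]
ee_rot: [0.0, 0.794, -0.608, -0.0]
wrist_force: [1.3, -5.9, 3.6]
opening: 0.155
```

```bash
python3 -m jog '[0,0,-0.001,0,0,0, 0,0,-0.001,0,0,0, 0,0,0,0,0,0]';  python3 -m jog '[0,0,-0.001,0,0,0, 0,0,-0.001,0,0,0, 0,0,0,0,0,0]'
```

```text
time: 12.22
tcp_pos: [533.6, -339.3, 67.1]
ee_rot: [0.0, 0.794, -0.608, 0.0]
wrist_force: [1.0, -5.6, 3.4]
opening: 0.153
time: 12.6
tcp_pos: [533.6, -339.5, 65.1]
ee_rot: [0.0, 0.794, -0.608, 0.0]
wrist_force: [0.8, -6.2, 3.5]
opening: 0.154
```

```bash
python3 -m jog '[0,0,-0.001,0,0,0, 0,0,0,0,0,0]';  python3 -m jog '[0,0,-0.001,0,0,0, 0,0,0,0,0,0]'; python3 -m jog '[0,0,-0.001,0,0,0, 0,0,0,0,0,0]'
```

```text
time: 12.85
tcp_pos: [533.6, -339.5, 64.2]
ee_rot: [0.0, 0.794, -0.608, 0.0]
wrist_force: [0.6, -6.6, 3.0]
opening: 0.155
time: 13.1
tcp_pos: [533.6, -339.6, 63.2]
ee_rot: [0.0, 0.794, -0.608, 0.0]
wrist_force: [0.8, -6.5, 2.6]
opening: 0.163
time: 13.35
tcp_pos: [533.6, -339.6, 62.2]
ee_rot: [0.0, 0.794, -0.608, 0.0]
wrist_force: [1.2, -6.4, 3.9]
opening: 0.153
```

```bash
for i in 1 2 3 4; do :; done; python3 -m jog '[0,0,-0.001,0,0,0, 0,0,0,0,0,0]';  python3 -m jog '[0,0,-0.001,0,0,0, 0,0,0,0,0,0]'; python3 -m jog '[0,0,-0.001,0,0,0, 0,0,0,0,0,0]'
```

```text
time: 13.6
tcp_pos: [533.6, -339.6, 61.3]
ee_rot: [0.0, 0.794, -0.608, 0.0]
wrist_force: [0.5, -7.0, 4.2]
opening: 0.154
time: 13.85
tcp_pos: [533.6, -339.6, 60.3]
ee_rot: [0.0, 0.794, -0.608, 0.0]
wrist_force: [0.3, -6.5, 4.0]
opening: 0.159
time: 14.1
tcp_pos: [533.6, -339.6, 59.3]
ee_rot: [0.0, 0.794, -0.608, 0.0]
wrist_force: [-0.1, -6.0, 3.5]
opening: 0.154
```

```bash
python3 -m jog '[0,0,-0.001,0,0,0, 0,0,0,0,0,0]';  python3 -m jog '[0,0,-0.001,0,0,0, 0,0,0,0,0,0]'
```

```text
time: 14.35
tcp_pos: [533.7, -339.7, 58.4]
ee_rot: [0.0, 0.794, -0.608, 0.001]
wrist_force: [0.8, -5.9, 4.0]
opening: 0.158
time: 14.6
tcp_pos: [533.7, -339.7, 57.4]
ee_rot: [0.0, 0.794, -0.608, 0.001]
wrist_force: [0.0, -6.5, 3.8]
opening: 0.157
```

```bash
python3 -m jog '[0,0,-0.001,0,0,0, 0,0,0,0,0,0]';  python3 -m jog '[0,0,-0.001,0,0,0, 0,0,0,0,0,0]'
```

```text
time: 14.85
tcp_pos: [533.6, -339.7, 56.4]
ee_rot: [0.0, 0.794, -0.608, 0.001]
wrist_force: [-0.1, -6.1, 4.5]
opening: 0.155
time: 15.1
tcp_pos: [533.7, -339.7, 55.4]
ee_rot: [0.0, 0.794, -0.608, 0.001]
wrist_force: [0.4, -6.4, 3.2]
opening: 0.154
```

```bash
python3 -m jog '[0,0,-0.001,0,0,0, 0,0,0,0,0,0]';  python3 -m jog '[0,0,-0.0005,0,0,0, 0,0,0,0,0,0]'
```

```text
time: 15.35
tcp_pos: [533.7, -339.7, 54.6]
ee_rot: [0.0, 0.794, -0.608, 0.001]
wrist_force: [-0.0, -5.2, 5.2]
opening: 0.157
time: 15.6
tcp_pos: [533.7, -339.7, 54.6]
ee_rot: [0.0, 0.794, -0.608, 0.001]
wrist_force: [-1.6, -5.0, 9.0]
opening: 0.151
```

Contact: z has stalled and the force is rising. The friction level is about 4 N, so I'll aim for about 14 N in total.

```bash
python3 -m jog '[0,0,-0.0004,0,0,0, 0,0,0,0,0,0]'; python3 -m jog '[0,0,-0.0003,0,0,0, 0,0,0,0,0,0, 0,0,0,0,0,0]'
```

```text
time: 15.85
tcp_pos: [533.8, -339.7, 54.6]
ee_rot: [0.0, 0.794, -0.608, 0.001]
wrist_force: [-2.2, -5.6, 11.3]
opening: 0.155
time: 16.23
tcp_pos: [533.8, -339.7, 54.5]
ee_rot: [0.0, 0.794, -0.608, 0.001]
wrist_force: [-2.2, -4.0, 11.8]
opening: 0.155
```

```bash
python3 -m jog '[0,0,-0.0006,0,0,0, 0,0,0,0,0,0, 0,0,0,0,0,0]'; python3 -c "
from rig import sensors;s=sensors.state();print(s['tcp_pos'],s['wrist_force'],s['torque'])"
```

```text
time: 16.6
tcp_pos: [533.9, -339.8, 54.3]
ee_rot: [0.0, 0.794, -0.608, 0.001]
wrist_force: [-2.4, -2.8, 15.5]
opening: 0.155
[ 533.88115953 -339.76564687   54.34559323] [-2.37651514 -2.76579865 15.50524642] [-6.30576838e-01  5.91976802e-01  2.74305211e-04]
```

```bash
python3 -m jog '[0,0,0,0,0,0, 0,0,0,0,0,0, 0,0,0,0,0,0]' 0.034; python3 -m jog '[0,0,0.02,0,0,0, 0,0,0.04,0,0,0, 0,0,0.04,0,0,0, 0,0,0,0,0,0]'; python3 - <<'E'
from h import *
np.set_printoptions(precision=1,suppress=True)
print(onz("side",178,185,95),onz("side",232,185,95),onz("side",205,198,95),onz("scene",221,176,95),onz("scene",248,160,95))
s=sensors.state();im=cams.grab_frame("wrist");cv2.imwrite("pics/w9.png",im[:,:,::-1])
import pickle;pickle.dump(s,open("w9.pkl","wb"));print(s["tcp_pos"])
E
```

```text
time: 16.98
tcp_pos: [532.6, -337.0, 50.8]
ee_rot: [-0.0, 0.794, -0.608, -0.002]
wrist_force: [0.0, 0.6, -0.6]
opening: 0.383
time: 17.48
tcp_pos: [535.6, -340.6, 157.6]
ee_rot: [0.0, 0.794, -0.608, 0.004]
wrist_force: [0.4, -0.8, -1.1]
opening: 0.384
[801.3  13.7  95. ] [638.7  -9.9  95. ] [704.1  60.6  95. ] [695.4  47.   95. ] [747.4 -63.1  95. ]
[ 535.6 -340.6  157.6]
```

View pics/w9.png

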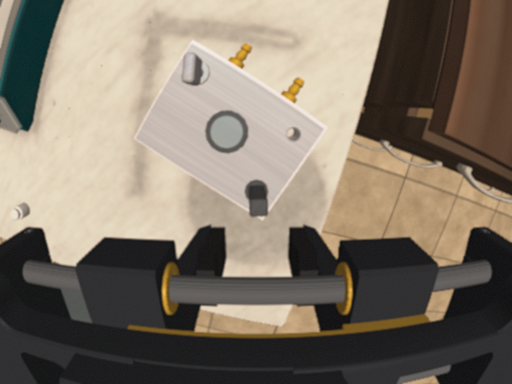

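The drift is standing in its hole, with its collar at (257,190) and its handle top at (259,205). The bolt hole is at (293,133) and now looks concentric. I'll measure it.

```bash
python3 - <<'E'
im=__import__("cv2").imread("pics/w9.png");import cv2
cv2.imwrite("pics/z13.png",cv2.resize(im[110:225,230:330],None,fx=5,fy=5,interpolation=cv2.INTER_CUBIC))
E
```

```text
(no output)
```

View pics/z13.png

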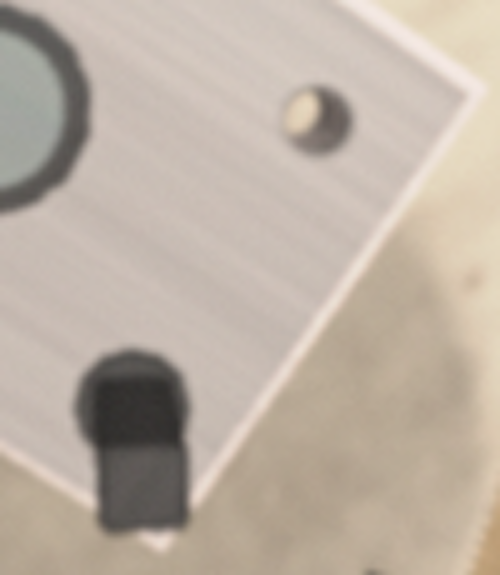

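```bash
python3 - <<'E'
from h import *
import pickle
np.set_printoptions(precision=2,suppress=True)
s=pickle.load(open("w9.pkl","rb"));t=s["tcp_pos"]
f=lambda u,v,z:onz("wrist",230+(u+.5)/5-.5,110+(v+.5)/5-.5,z,s)[:2]
R=Ro.from_quat(s["ee_rot"][[1,2,3,0]]).as_matrix()[:2,:2]
H=f(317,120,44);c=f(132,406,51.5);h=f(143,488,95.7);g=f(120-230*5+0,0,44)
print("hole",H,"collar",c,"handle",h,np.linalg.norm(H-c),np.linalg.norm(H-h))
b=R@[2.1,0];print("b",b,"hole corr",H-b,"coll",c-b,h-b)
d=H-(c+h)/2;print("ang x block",np.arctan2(d[1],d[0]))
E
```

```text
hole [ 591.48 -361.13] collar [ 534.97 -342.74] handle [ 535.16 -344.2 ] 59.42436154337915 58.8085224729473
b [ 0.55 -2.03] hole corr [ 590.94 -359.1 ] coll [ 534.43 -340.71] [ 534.62 -342.17]
ang x block -0.3033374211687268
```

```bash
python3 -m jog '[-0.035,0.03,0.005,0,0,1, -0.035,0.04,0.005,0,0,1, 0,0.05,0,0,0,1, 0,0.05,0,0,0,1, 0,0.05,0,0,0,1, 0,0.05,0,0,0,1, 0,0.05,0,0,0,1, 0,0.05,0,0,0,1, 0,0.05,0,0,0,1, 0,0.05,0,0,0,1, 0,0.05,0,0,0,1, 0,0.04,0,0,0,1]'; python3 -m jog '[-0.002,0.012,0,0,0,1, -0.002,0.012,0,0,0,1, 0,0.01,0,0,0,1, 0,0,0,0,0,0, 0,0,0,0,0,0]'
python3 - <<'E'
from h import *
import pickle
s=sensors.state();im=cams.grab_frame("wrist");cv2.imwrite("pics/w10.png",im[:,:,::-1])
import pickle;pickle.dump(s,open("w10.pkl","wb"));print(s["tcp_pos"],s["qpos"]);R=Ro.from_quat(s["ee_rot"][[1,2,3,0]]).as_matrix();print(np.degrees(np.arctan2(R[1,0],R[0,0])))
E
```

```text
time: 19.02
tcp_pos: [462.1, 222.8, 161.1]
ee_rot: [0.0, 1.0, -0.024, -0.001]
wrist_force: [0.3, -0.5, 0.5]
opening: 0.389
time: 19.65
tcp_pos: [459.0, 254.6, 161.6]
ee_rot: [0.0, 0.992, 0.13, -0.001]
wrist_force: [-0.8, 0.3, -0.6]
opening: 0.384
[459.03574516 254.63660522 161.62677221] [ 2.80219418e-01  1.55349839e-01  1.80214767e+00 -1.71369417e-04
  1.18573007e+00  1.95156761e-02]
14.94091078163831
```

View pics/w10.png

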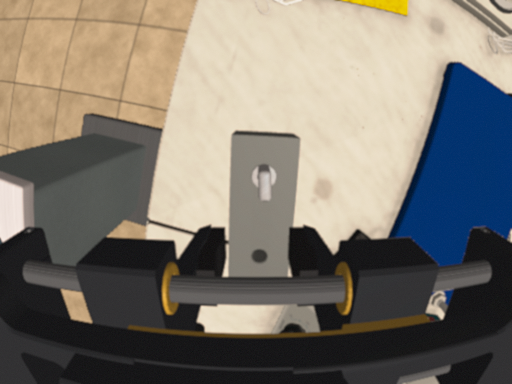

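```bash
python3 - <<'E'
import cv2
im=cv2.imread("pics/w10.png")
cv2.imwrite("pics/z14.png",cv2.resize(im[155:270,225:305],None,fx=5.2,fy=5.2,interpolation=cv2.INTER_CUBIC))
E
```

```text
(no output)
```

View pics/z14.png

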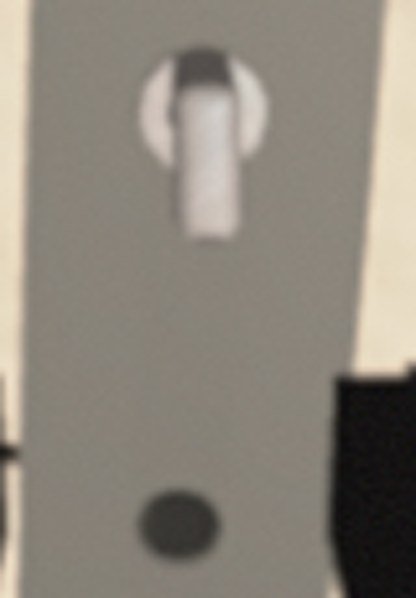

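```bash
python3 - <<'E'
from h import *
import pickle
np.set_printoptions(precision=2,suppress=True)
s=pickle.load(open("w10.pkl","rb"));t=s["tcp_pos"]
f=lambda u,v,z:onz("wrist",225+(u+.5)/5.2-.5,155+(v+.5)/5.2-.5,z,s)[:2]
R=Ro.from_quat(s["ee_rot"][[1,2,3,0]]).as_matrix()[:2,:2];b=R@[2.1,0]
for n,p in dict(top=(209,164,90),fl=(204,111,56),hole=(179,525,52)).items(): print(n,f(*p)-b,"rel tcp",f(*p)-b-t[:2])
a=f(207,90,90)-f(212,238,90);print(np.degrees(np.arctan2(a[1],a[0])),np.linalg.norm(a))
E
```

```text
top [459.38 265.76] rel tcp [ 0.35 11.13]
fl [459.37 265.83] rel tcp [ 0.33 11.2 ]
hole [476.04 187.91] rel tcp [ 17.   -66.73]
107.19579010902554 22.300267484553892
```

```bash
python3 -m jog '[0.001,0.0117,-0.02,0,0,0, 0,0,-0.03,0,0,0, 0,0,-0.03,0,0,0, 0,0,-0.016,0,0,0, 0,0,-0.0055,0,0,0, 0,0,0,0,0,0, 0,0,0,0,0,0]'
python3 - <<'E'
from h import *
s=sensors.state();im=cams.grab_frame("wrist");cv2.imwrite("pics/w11.png",im[:,:,::-1])
E
```

```text
time: 20.58
tcp_pos: [461.5, 267.0, 61.9]
ee_rot: [-0.0, 0.991, 0.131, 0.001]
wrist_force: [0.3, 0.1, 0.2]
opening: 0.386
```

View pics/w11.png

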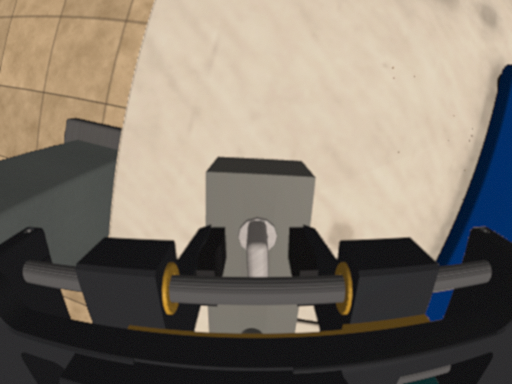

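The paddle is centred between the fingers at (257,245). I'll lower 2 mm, close and lift.

```bash
python3 -m jog '[0,0,-0.002,0,0,0, 0,0,0,0,0,0]'; python3 -m jog '[0,0,0,0,0,0, 0,0,0,0,0,0, 0,0,0,0,0,0, 0,0,0,0,0,0]' 0.0; python3 -m jog '[0,0,0.02,0,0,0, 0,0,0.04,0,0,0, 0,0,0.045,0,0,0, 0,0,0,0,0,0, 0,0,0,0,0,0]'; python3 - <<'E'
from h import *
import pickle
s=sensors.state();im=cams.grab_frame("wrist");cv2.imwrite("pics/w12.png",im[:,:,::-1]);pickle.dump(s,open("w12.pkl","wb"));print(s["tcp_pos"])
im=cv2.imread("pics/w12.png");cv2.imwrite("pics/z15.png",cv2.resize(im[150:240,205:305],None,fx=6,fy=6,interpolation=cv2.INTER_CUBIC))
E
```

```text
time: 20.88
tcp_pos: [460.6, 266.8, 59.0]
ee_rot: [-0.0, 0.991, 0.131, 0.0]
wrist_force: [-0.2, 0.3, 0.1]
opening: 0.385
time: 21.38
tcp_pos: [460.6, 266.8, 58.9]
ee_rot: [0.0, 0.991, 0.131, 0.0]
wrist_force: [-0.4, 0.6, 0.9]
opening: 0.11
time: 22.0
tcp_pos: [460.1, 266.6, 163.1]
ee_rot: [0.0, 0.991, 0.131, -0.0]
wrist_force: [-0.4, 0.8, -0.8]
opening: 0.112
[460.06692699 266.61925521 163.14102164]
```

View pics/z15.png

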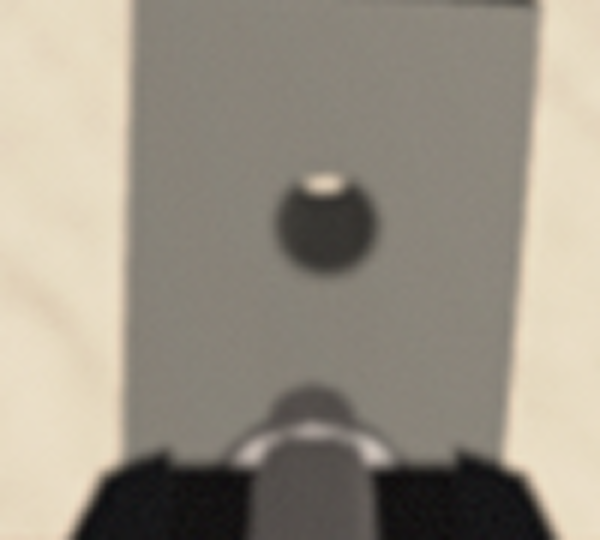

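```bash
python3 - <<'E'
from h import *
import pickle
np.set_printoptions(precision=2,suppress=True)
s=pickle.load(open("w12.pkl","rb"));t=s["tcp_pos"]
f=lambda u,v,z:onz("wrist",205+(u+.5)/6-.5,150+(v+.5)/6-.5,z,s)
R=Ro.from_quat(s["ee_rot"][[1,2,3,0]]).as_matrix()
tl=lambda X:(R.T@(X-t))[:2]
print("flange far edge",tl(f(312,425,t[2]-2.9)),"flange L/R",tl(f(228,465,t[2]-2.9)),tl(f(398,465,t[2]-2.9)))
print("end far edge",tl(f(312,385,t[2]-32.9)),tl(f(312,385,t[2]-29.9)))
print("shank L,R",tl(f(271,420,t[2]-27)),tl(f(352,420,t[2]-27)))
E
```

```text
flange far edge [ -0.74 -10.01] flange L/R [-8.31 -6.11] [ 7.   -6.11]
end far edge [-0.77 -2.75] [-0.76 -3.86]
shank L,R [-5.01 -1.05] [ 3.38 -1.05]
```

```bash
python3 - <<'E'
from h import *
import pickle
np.set_printoptions(precision=4,suppress=True)
c=cams.camera_info("wrist");print(c)
for n in("w4","w5","w12"):
    pass
for n in("w1","w2","w5","w9","w10","w12"):
    s=pickle.load(open(n+".pkl","rb"));R=Ro.from_quat(s["ee_rot"][[1,2,3,0]]).as_matrix();print(n,R[2],s["ee_rot"])
E
```

```text
{'fx': 297.3186396354542, 'fy': 297.3186396354542, 'cx': 256.7025758568539, 'cy': 191.09984986931872, 'T_tool_cam': array([[   1.    ,   -0.0005,   -0.0003,   -0.626 ],
       [   0.0005,    0.9618,    0.2736,  -68.536 ],
       [   0.0002,   -0.2736,    0.9618, -145.4544],
       [   0.    ,    0.    ,    0.    ,    1.    ]])}
w1 [-0.0007  0.001  -1.    ] [ 0.0002  0.7939 -0.608  -0.0006]
w2 [ 0.0007 -0.0004 -1.    ] [ 0.0001  0.7934 -0.6087  0.0004]
w5 [-0.0034  0.0018 -1.    ] [-0.0003  0.7935 -0.6085 -0.0019]
w9 [ 0.0066 -0.0044 -1.    ] [ 0.0003  0.7937 -0.6084  0.004 ]
w10 [-0.0016  0.0002 -1.    ] [ 0.0002  0.9915  0.13   -0.0008]
w12 [-0.0009  0.0001 -1.    ] [ 0.0001  0.9914  0.131  -0.0004]
```

```bash
python3 - <<'E'
from h import *
for i in range(4): print(cams.camera_info("wrist")["T_tool_cam"][:3,3])
import time
E
python3 -c "
from rig import cams
print(cams.camera_info('wrist')['T_tool_cam'][:3,3],cams.camera_info('side')['t'])"
```

```text
[  -0.62596587  -68.53601086 -145.45438822]
[  -0.62596587  -68.53601086 -145.45438822]
[  -0.62596587  -68.53601086 -145.45438822]
[  -0.62596587  -68.53601086 -145.45438822]
[  -0.62596587  -68.53601086 -145.45438822] [ 564.48003864  122.9953552  1035.261471  ]
```

```bash
python3 -m jog '[0,-0.04,0,0,0,1, 0,-0.055,0,0,0,1, 0,-0.055,0,0,0,1, 0,-0.055,0,0,0,1, 0,-0.055,0,0,0,1, 0,-0.055,0,0,0,1, 0,-0.055,0,0,0,1, 0,-0.055,0,0,0,1, 0.033,-0.05,0,0,0,1, 0.033,-0.05,0,0,0,0.5, 0.033,-0.05,0,0,0,0, 0.032,-0.05,0,0,0,0]'; python3 -m jog '[0,0,0,0,0,0, 0,0,0,0,0,0]'
python3 - <<'E'
from h import *
import pickle
s=sensors.state();im=cams.grab_frame("wrist");cv2.imwrite("pics/w13.png",im[:,:,::-1])
pickle.dump(s,open("w13.pkl","wb"));print(s["tcp_pos"],s["qpos"]);R=Ro.from_quat(s["ee_rot"][[1,2,3,0]]).as_matrix();print(R)
E
```

```text
time: 23.55
tcp_pos: [591.5, -359.2, 161.1]
ee_rot: [-0.002, 0.809, 0.588, -0.0]
wrist_force: [0.3, 0.5, -0.4]
opening: 0.112
time: 23.8
tcp_pos: [590.4, -357.0, 161.2]
ee_rot: [-0.002, 0.809, 0.588, -0.0]
wrist_force: [0.2, 1.2, -0.9]
opening: 0.11
[ 590.37104789 -357.02497822  161.20683716] [-7.15586446e-01  5.01554777e-01  1.35050963e+00  2.30524737e-04
  1.29416326e+00 -1.97304537e+00]
[[ 0.30829902  0.95128359 -0.00335258]
 [ 0.95128736 -0.30828893  0.00320819]
 [ 0.00201834 -0.00417835 -0.99998923]]
```

View pics/w13.png

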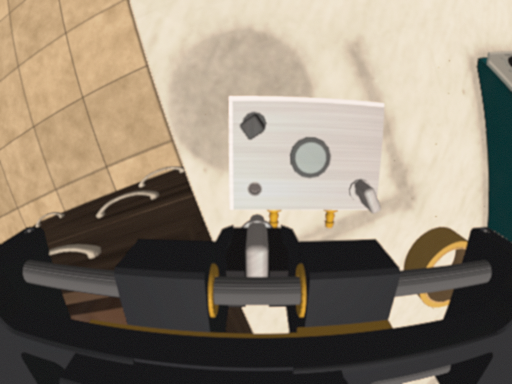

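The block is square in the view: drift at (253,125), bolt hole at (255,189), held bolt at (257,222). I'll zoom in to measure hole against bolt.

```bash
python3 - <<'E'
import cv2
im=cv2.imread("pics/w13.png")
cv2.imwrite("pics/z16.png",cv2.resize(im[170:240,215:305],None,fx=8,fy=8,interpolation=cv2.INTER_CUBIC))
E
```

```text
(no output)
```

View pics/z16.png

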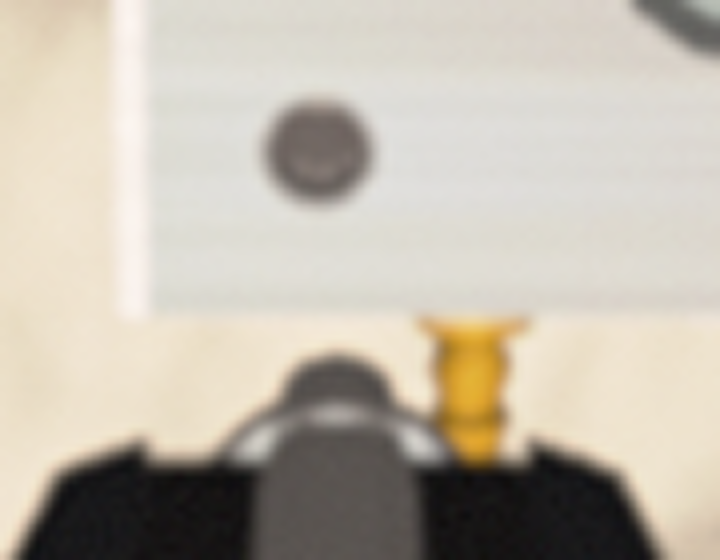

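```bash
python3 - <<'E'
from h import *
import pickle
np.set_printoptions(precision=2,suppress=True)
s=pickle.load(open("w13.pkl","rb"));t=s["tcp_pos"]
f=lambda u,v,z:onz("wrist",215+(u+.5)/8-.5,170+(v+.5)/8-.5,z,s)
R=Ro.from_quat(s["ee_rot"][[1,2,3,0]]).as_matrix()
tl=lambda X:(R.T@(X-t))[:2]
print(cams.camera_info("wrist")["T_tool_cam"][:3,3])
fl=tl(f(335,404,t[2]-2.9));en=tl(f(337,353,t[2]-29.9))
a=np.array([en[0],(fl[1]+11+en[1]+5)/2]);print("flange far",fl,"end",en,"axis",a)
H=tl(f(319,152,44));print("hole",H,"move tool",H-a,"world",R[:2,:2]@(H-a))
D=tl(f(0,0,44))
E
```

```text
[  -2.04  -69.98 -145.46]
flange far [ -2.13 -11.6 ] end [-1.98 -5.29] axis [-1.98 -0.45]
hole [-4.    2.39] move tool [-2.02  2.83] world [ 2.07 -2.8 ]
```

```bash
python3 -m jog '[0.0016,-0.0022,-0.02,0,0,0, 0,0,-0.03,0,0,0, 0,0,-0.02,0,0,0, 0,0,0,0,0,0, 0,0,0,0,0,0]'
python3 - <<'E'
from h import *
import pickle
s=sensors.state();im=cams.grab_frame("wrist");cv2.imwrite("pics/w14.png",im[:,:,::-1])
pickle.dump(s,open("w14.pkl","wb"));print(s["tcp_pos"],cams.camera_info("wrist")["T_tool_cam"][:3,3])
im=cv2.imread("pics/w14.png")
cv2.imwrite("pics/z17.png",cv2.resize(im[170:240,215:305],None,fx=8,fy=8,interpolation=cv2.INTER_CUBIC))
E
```

```text
time: 24.48
tcp_pos: [593.6, -360.6, 94.7]
ee_rot: [0.001, 0.809, 0.588, 0.0]
wrist_force: [-0.2, -0.1, 0.2]
opening: 0.11
[ 593.63046249 -360.59408812   94.67794254] [  -2.03808683  -69.98468931 -145.45318874]
```

View pics/z17.png

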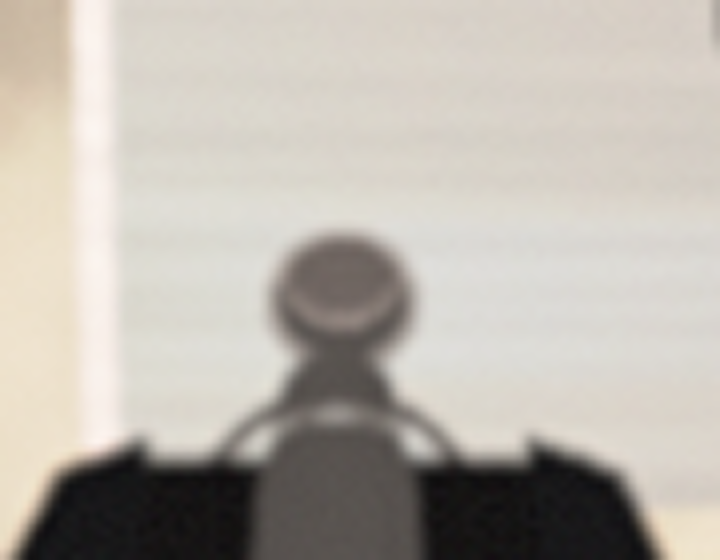

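```bash
python3 - <<'E'
from h import *
import pickle
np.set_printoptions(precision=2,suppress=True)
s=pickle.load(open("w14.pkl","rb"));t=s["tcp_pos"]
f=lambda u,v,z:onz("wrist",215+(u+.5)/8-.5,170+(v+.5)/8-.5,z,s)
R=Ro.from_quat(s["ee_rot"][[1,2,3,0]]).as_matrix();print(R[2])
tl=lambda X:(R.T@(X-t))[:2]
fl=tl(f(335,404,t[2]-2.9));en=tl(f(337,352,t[2]-29.9))
a=np.array([en[0],(fl[1]+11+en[1]+5)/2]);print("flange far",fl,"end",en,"axis",a)
H=tl(f(342,297,44));print("hole top/L/R",tl(f(342,232,44)),tl(f(272,297,44)),tl(f(412,297,44)));print("hole",H,"move tool",H-a,"world",R[:2,:2]@(H-a))
E
```

```text
[-0.  0. -1.]
flange far [ -2.13 -11.63] end [-1.98 -5.39] axis [-1.98 -0.51]
hole top/L/R [-1.54 -8.78] [-7.64 -2.84] [ 4.56 -2.84]
hole [-1.54 -2.84] move tool [ 0.44 -2.33] world [-2.08  1.14]
```

```bash
python3 -m jog '[-0.0021,0.0013,-0.008,0,0,0, 0,0,0,0,0,0, 0,0,0,0,0,0]'
python3 - <<'E'
from h import *
import pickle
s=sensors.state();im=cams.grab_frame("wrist");cv2.imwrite("pics/w15.png",im[:,:,::-1])
pickle.dump(s,open("w15.pkl","wb"));print(s["tcp_pos"])
im=cv2.imread("pics/w15.png")
cv2.imwrite("pics/z18.png",cv2.resize(im[170:240,215:305],None,fx=8,fy=8,interpolation=cv2.INTER_CUBIC))
E
```

```text
time: 24.9
tcp_pos: [591.1, -359.1, 85.9]
ee_rot: [0.0, 0.809, 0.588, 0.0]
wrist_force: [0.9, 0.1, -1.1]
opening: 0.112
[ 591.06632057 -359.13464068   85.90779816]
```

View pics/z18.png

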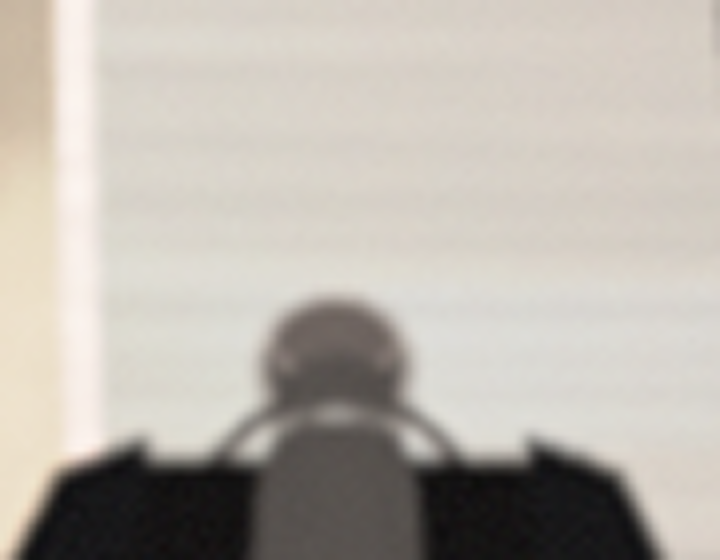

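```bash
python3 - <<'E'
from h import *
import pickle
np.set_printoptions(precision=2,suppress=True)
s=pickle.load(open("w15.pkl","rb"));t=s["tcp_pos"]
f=lambda u,v,z:onz("wrist",215+(u+.5)/8-.5,170+(v+.5)/8-.5,z,s)
R=Ro.from_quat(s["ee_rot"][[1,2,3,0]]).as_matrix()
tl=lambda X:(R.T@(X-t))[:2]
print("top/L/R",tl(f(335.5,296,44)),tl(f(263,366,44)),tl(f(408,366,44)),"axis ~(-1.98,-.5)")
E
python3 -m jog '[0,0,-0.004,0,0,0, 0,0,-0.002,0,0,0, 0,0,0,0,0,0]'
```

```text
top/L/R [-2.1  -5.93] [-8.2   0.29] [3.99 0.3 ] axis ~(-1.98,-.5)
time: 25.32
tcp_pos: [590.9, -358.9, 79.4]
ee_rot: [-0.0, 0.809, 0.588, -0.0]
wrist_force: [0.5, -0.6, 0.2]
opening: 0.111
```

```bash
python3 -m jog '[0.0004,-0.0001,-0.002,0,0,0, 0,0,-0.002,0,0,0, 0,0,0,0,0,0]'; python3 -m jog '[0,0,-0.002,0,0,0, 0,0,-0.001,0,0,0, 0,0,0,0,0,0]'
```

```text
time: 25.7
tcp_pos: [591.4, -359.1, 75.5]
ee_rot: [-0.0, 0.809, 0.588, -0.0]
wrist_force: [-0.6, 0.4, -0.5]
opening: 0.115
time: 26.08
tcp_pos: [591.4, -359.2, 72.7]
ee_rot: [-0.0, 0.809, 0.588, -0.0]
wrist_force: [0.1, 0.8, -1.3]
opening: 0.107
```

```bash
python3 -m jog '[0,0,-0.002,0,0,0, 0,0,-0.002,0,0,0, 0,0,0,0,0,0]'; python3 -m jog '[0,0,-0.002,0,0,0, 0,0,-0.002,0,0,0, 0,0,0,0,0,0]'
```

```text
time: 26.45
tcp_pos: [591.4, -359.2, 68.6]
ee_rot: [-0.0, 0.809, 0.588, -0.0]
wrist_force: [-0.1, 0.5, -0.0]
opening: 0.113
time: 26.82
tcp_pos: [591.4, -359.2, 64.6]
ee_rot: [-0.0, 0.809, 0.588, -0.0]
wrist_force: [0.2, -0.5, -0.5]
opening: 0.111
```

```bash
python3 -m jog '[0,0,-0.002,0,0,0, 0,0,-0.002,0,0,0, 0,0,0,0,0,0]'; python3 -m jog '[0,0,-0.002,0,0,0, 0,0,-0.002,0,0,0, 0,0,0,0,0,0]'
```

```text
time: 27.2
tcp_pos: [591.4, -359.2, 60.6]
ee_rot: [-0.0, 0.809, 0.588, -0.0]
wrist_force: [0.5, 0.7, -1.1]
opening: 0.11
time: 27.58
tcp_pos: [591.4, -359.2, 56.6]
ee_rot: [-0.0, 0.809, 0.588, -0.0]
wrist_force: [0.0, -0.4, -0.7]
opening: 0.114
```

```bash
python3 -m jog '[0,0,-0.002,0,0,0, 0,0,-0.001,0,0,0, 0,0,0,0,0,0]'; python3 -m jog '[0,0,-0.001,0,0,0, 0,0,-0.001,0,0,0, 0,0,0,0,0,0]';python3 -m jog '[0,0,-0.001,0,0,0, 0,0,-0.0005,0,0,0, 0,0,0,0,0,0]'
```

```text
time: 27.95
tcp_pos: [591.4, -359.2, 53.7]
ee_rot: [-0.0, 0.809, 0.588, -0.0]
wrist_force: [0.1, 0.1, -1.3]
opening: 0.112
time: 28.32
tcp_pos: [591.4, -359.2, 51.7]
ee_rot: [-0.0, 0.809, 0.588, -0.0]
wrist_force: [-0.4, -0.3, -0.7]
opening: 0.112
time: 28.7
tcp_pos: [591.6, -359.3, 50.8]
ee_rot: [0.0, 0.809, 0.588, 0.0]
wrist_force: [-2.2, 1.0, 4.6]
opening: 0.109
```

The flange has met the cover at the expected height. I'll press gently to about 8–10 N.

```bash
python3 -m jog '[0,0,-0.001,0,0,0, 0,0,0,0,0,0, 0,0,0,0,0,0]'
```

```text
time: 29.08
tcp_pos: [591.7, -359.3, 50.8]
ee_rot: [0.0, 0.809, 0.588, 0.0]
wrist_force: [-3.5, 3.5, 8.4]
opening: 0.109
```

```bash
python3 -m jog '[0,0,0,0,0,0, 0,0,0,0,0,0, 0,0,0,0,0,0]' 0.03; python3 -m jog '[0,0,0.02,0,0,0, 0,0,0.03,0,0,0, 0,0,0.05,0,0,0, 0,0,0,0,0,0]'; python3 -m jog '[-0.019,0.006,0,0,0,1, -0.019,0.006,0,0,0,1, -0.019,0.006,0,0,0,1, 0,0,0,0,0,1, 0,0,0,0,0,1, 0,0,0,0,0,0.5, 0,0,0,0,0,0, 0,0,0,0,0,0]'
python3 - <<'E'
from h import *
import pickle
s=sensors.state();im=cams.grab_frame("wrist");cv2.imwrite("pics/w16.png",im[:,:,::-1])
pickle.dump(s,open("w16.pkl","wb"));print(s["tcp_pos"],cams.camera_info("wrist")["T_tool_cam"][:3,3])
R=Ro.from_quat(s["ee_rot"][[1,2,3,0]]).as_matrix();print(np.degrees(np.arctan2(R[1,0],R[0,0])))
E
```

```text
time: 29.45
tcp_pos: [591.3, -359.1, 48.9]
ee_rot: [-0.0, 0.809, 0.588, -0.0]
wrist_force: [-0.1, -0.2, -0.1]
opening: 0.338
time: 29.95
tcp_pos: [594.4, -361.6, 156.8]
ee_rot: [0.006, 0.809, 0.588, 0.001]
wrist_force: [0.0, 0.3, 1.2]
opening: 0.34
time: 30.95
tcp_pos: [534.5, -341.2, 149.4]
ee_rot: [-0.0, 0.609, 0.793, -0.0]
wrist_force: [-0.5, 0.4, 0.6]
opening: 0.342
[ 534.45831785 -341.15798175  149.42121105] [  -2.02377571  -71.18474525 -145.45620277]
104.99990442467092
```

View pics/w16.png

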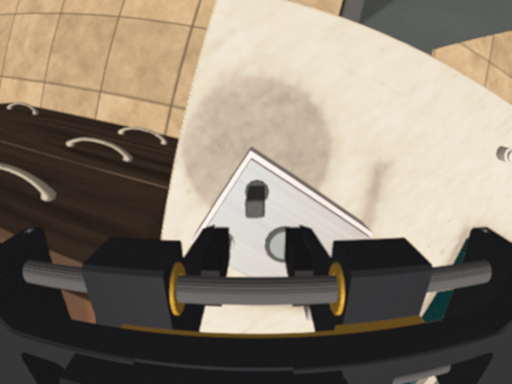

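The drift is lined up at column 256 and its handle is square to the jaws. I'll go down and grip it.

```bash
python3 -m jog '[-0.0005,0.0014,-0.02,0,0,0, 0,0,-0.03,0,0,0, 0,0,-0.025,0,0,0, 0,0,-0.01,0,0,0, 0,0,-0.006,0,0,0, 0,0,0,0,0,0, 0,0,0,0,0,0]'
python3 - <<'E'
from h import *
s=sensors.state();im=cams.grab_frame("wrist");cv2.imwrite("pics/w17.png",im[:,:,::-1]);print(s["tcp_pos"],s["wrist_force"])
im=cams.grab_frame("side");cv2.imwrite("pics/s17.png",cv2.resize(im[110:190,215:315,::-1],None,fx=7,fy=7,interpolation=cv2.INTER_CUBIC))
E
```

```text
time: 31.88
tcp_pos: [534.5, -340.3, 59.3]
ee_rot: [0.001, 0.608, 0.794, -0.0]
wrist_force: [0.2, 1.1, -0.4]
opening: 0.342
[ 534.52868475 -340.30573029   59.32489296] [ 0.18977264  1.13733046 -0.4487418 ]
```

View pics/w17.png

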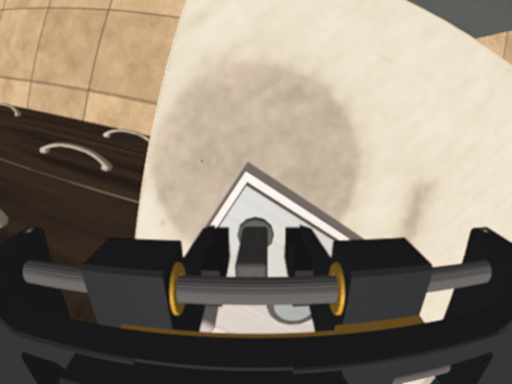

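View pics/s17.png

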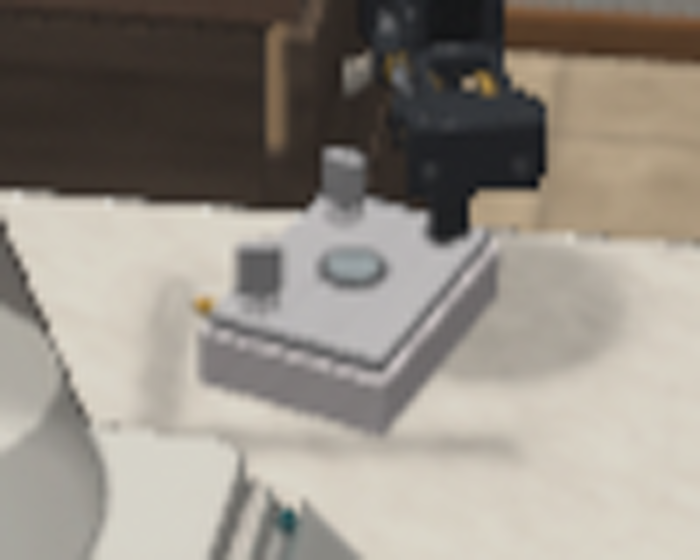

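The bolt stands home in the side view, at zoom (345,190). The handle sits about 1.5 mm left of the jaw centre, so I'll correct that, grip and draw the drift straight up.

```bash
python3 -m jog '[0.0003,-0.0012,-0.003,0,0,0, 0,0,0,0,0,0]'; python3 -m jog '[0,0,0,0,0,0, 0,0,0,0,0,0, 0,0,0,0,0,0, 0,0,0,0,0,0]' 0.0
```

```text
time: 32.22
tcp_pos: [534.2, -341.0, 55.2]
ee_rot: [-0.0, 0.608, 0.794, 0.0]
wrist_force: [0.4, -0.7, -0.6]
opening: 0.338
time: 32.72
tcp_pos: [534.2, -341.0, 55.3]
ee_rot: [-0.0, 0.608, 0.794, -0.0]
wrist_force: [-0.8, -0.1, 0.4]
opening: 0.157
```

```bash
python3 -m jog '[0,0,0.004,0,0,0, 0,0,0.006,0,0,0, 0,0,0.01,0,0,0, 0,0,0.015,0,0,0, 0,0,0.02,0,0,0, 0,0,0,0,0,0]'; python3 -m jog '[0,0,0.025,0,0,0, 0,0,0.03,0,0,0, 0,0,0,0,0,0]'
python3 - <<'E'
from h import *
import pickle
s=sensors.state();im=cams.grab_frame("wrist");cv2.imwrite("pics/w18.png",im[:,:,::-1]);print(s["tcp_pos"],s["wrist_force"],s["qpos"])
im=cams.grab_frame("side");cv2.imwrite("pics/s18.png",cv2.resize(im[100:190,215:315,::-1],None,fx=6,fy=6,interpolation=cv2.INTER_CUBIC))
E
```

```text
time: 33.48
tcp_pos: [535.7, -342.3, 113.5]
ee_rot: [0.003, 0.608, 0.794, -0.0]
wrist_force: [0.1, -0.6, -1.4]
opening: 0.155
time: 33.85
tcp_pos: [535.5, -342.2, 167.8]
ee_rot: [0.003, 0.608, 0.794, -0.0]
wrist_force: [-0.2, 0.3, 0.0]
opening: 0.155
[ 535.53102586 -342.17155283  167.81759251] [-0.1949603   0.30197098  0.02288184] [-7.55005283e-01  3.75624616e-01  1.51247911e+00  9.60684124e-06
  1.24834057e+00 -2.58860281e+00]
```

View pics/w18.png

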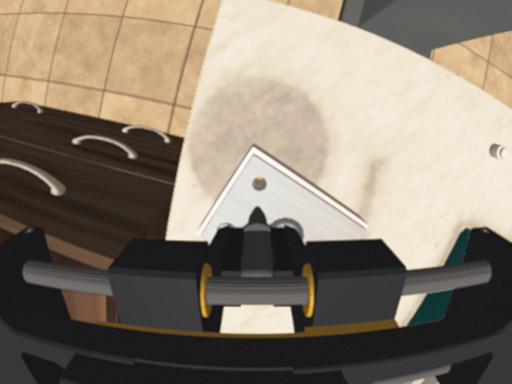

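View pics/s18.png

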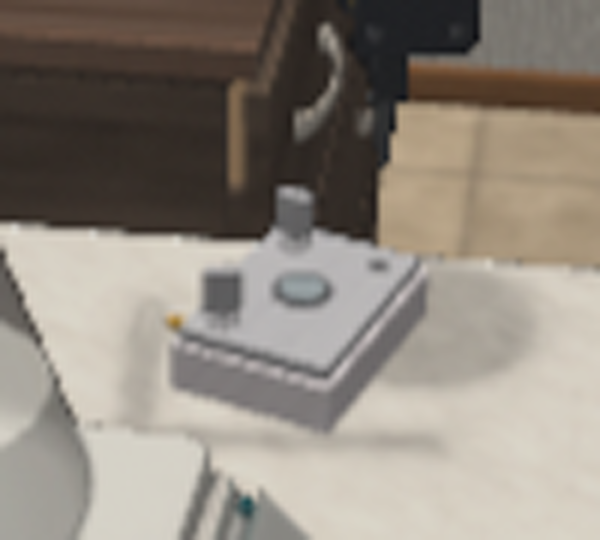

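The drift is out and the bolt is still home at zoom (295,215). I'll carry the drift back to its holder hole.

```bash
python3 -m jog '[-0.02,0.03,0,0,0,0, -0.03,0.05,0,0,0,0, 0,0.055,0,0,0,0, 0,0.055,0,0,0,0, 0,0.055,0,0,0,0, 0,0.055,0,0,0,0, 0,0.055,0,0,0,0, 0,0.055,0,0,0,0, 0,0.055,0,0,0,0, -0.007,0.05,0,0,0,0, 0,0.016,0,0,0,0, 0,0,0,0,0,0]'; python3 -m jog '[0,0,0,0,0,0]'
python3 - <<'E'
from h import *
import pickle
s=sensors.state();im=cams.grab_frame("wrist");cv2.imwrite("pics/w19.png",im[:,:,::-1]);print(s["tcp_pos"],s["wrist_force"]);pickle.dump(s,open("w19.pkl","wb"))
im=cv2.imread("pics/w19.png")
cv2.imwrite("pics/z19.png",cv2.resize(im[150:240,205:305],None,fx=6.5,fy=6.5,interpolation=cv2.INTER_CUBIC))
E
```

```text
time: 35.45
tcp_pos: [476.5, 190.3, 164.1]
ee_rot: [-0.001, 0.608, 0.794, -0.001]
wrist_force: [0.7, 0.5, -1.0]
opening: 0.154
time: 35.58
tcp_pos: [477.3, 188.7, 164.7]
ee_rot: [-0.0, 0.609, 0.793, -0.001]
wrist_force: [0.1, -0.1, -0.5]
opening: 0.155
[477.29116166 188.72159323 164.737149  ] [ 0.11081933 -0.100689   -0.53569694]
```

View pics/w19.png

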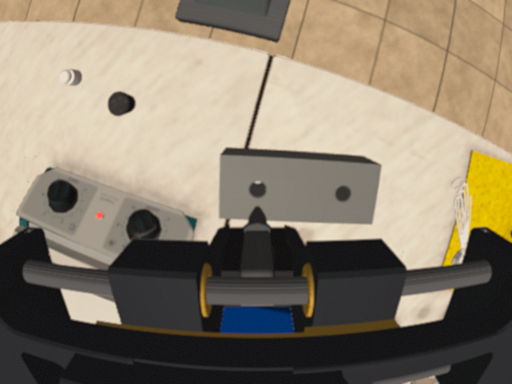

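View pics/z19.png

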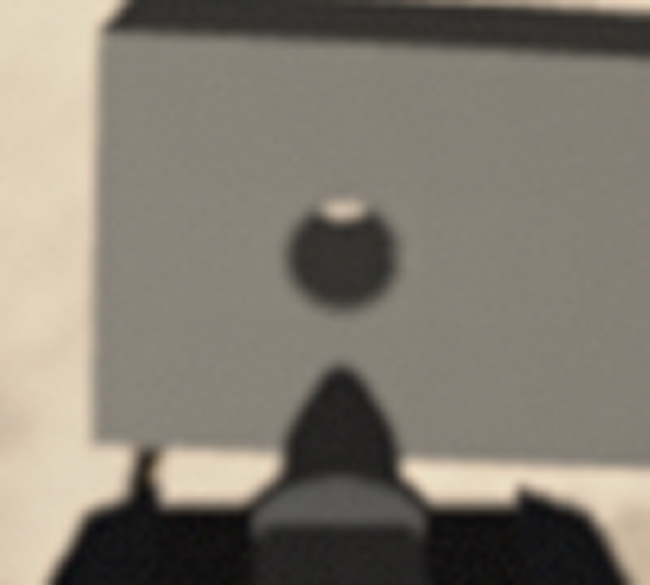

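```bash
python3 - <<'E'
from h import *
import pickle
np.set_printoptions(precision=2,suppress=True)
s=pickle.load(open("w19.pkl","rb"));t=s["tcp_pos"]
f=lambda u,v,z:onz("wrist",205+(u+.5)/6.5-.5,150+(v+.5)/6.5-.5,z,s)
R=Ro.from_quat(s["ee_rot"][[1,2,3,0]]).as_matrix()
tl=lambda X:(R.T@(X-t))[:2]
tip=tl(f(341,366,t[2]-54.6))+[0,2.5];col=tl(f(340,474,t[2]-3.6))+[0,10.5];H=tl(f(343,256,52))
print("tip",tip,"collar",col,"hole",H,"world H-tip",R[:2,:2]@(H-tip),"H-col",R[:2,:2]@(H-col),R[2])
E
```

```text
tip [-1.67 -0.71] collar [-1.84 -0.55] hole [-1.28  0.44] world H-tip [1.01 0.67] H-col [0.82 0.8 ] [-0. -0. -1.]
```

```bash
python3 -m jog '[0.0009,0.0007,-0.02,0,0,0, 0,0,-0.025,0,0,0, 0,0,-0.01,0,0,0, 0,0,0,0,0,0, 0,0,0,0,0,0]'; python3 -m jog '[0,0,-0.004,0,0,0, 0,0,0,0,0,0]'
```

```text
time: 36.25
tcp_pos: [479.0, 190.5, 111.2]
ee_rot: [0.001, 0.609, 0.794, 0.0]
wrist_force: [-0.1, -0.4, -1.5]
opening: 0.159
time: 36.5
tcp_pos: [478.2, 190.7, 106.4]
ee_rot: [0.0, 0.608, 0.794, 0.0]
wrist_force: [-0.6, 0.5, -1.2]
opening: 0.154
```

```bash
python3 -m jog '[0,-0.0012,-0.003,0,0,0, 0,0,-0.008,0,0,0, 0,0,0,0,0,0]'; python3 -m jog '[0,0,-0.008,0,0,0, 0,0,-0.008,0,0,0, 0,0,0,0,0,0]'
```

```text
time: 36.88
tcp_pos: [477.5, 189.4, 94.4]
ee_rot: [-0.001, 0.608, 0.794, -0.001]
wrist_force: [-1.0, 0.3, -0.6]
opening: 0.159
time: 37.25
tcp_pos: [477.4, 189.4, 78.3]
ee_rot: [-0.001, 0.608, 0.794, -0.001]
wrist_force: [-0.3, -0.0, -0.2]
opening: 0.154
```

```bash
python3 -m jog '[0,0,-0.007,0,0,0, 0,0,-0.006,0,0,0, 0,0,0,0,0,0]'; python3 -m jog '[0,0,-0.002,0,0,0, 0,0,-0.002,0,0,0, 0,0,0,0,0,0]'
```

```text
time: 37.62
tcp_pos: [477.7, 189.4, 65.7]
ee_rot: [-0.0, 0.608, 0.794, -0.0]
wrist_force: [0.0, -0.2, -1.2]
opening: 0.155
time: 38.0
tcp_pos: [478.1, 189.5, 62.2]
ee_rot: [-0.0, 0.608, 0.794, -0.0]
wrist_force: [0.4, -0.5, -0.7]
opening: 0.157
```

```bash
python3 -m jog '[0,0,-0.001,0,0,0, 0,0,-0.001,0,0,0, 0,0,0,0,0,0]'
```

```text
time: 38.38
tcp_pos: [478.2, 189.5, 60.3]
ee_rot: [-0.0, 0.608, 0.794, -0.0]
wrist_force: [-0.3, 0.5, -0.2]
opening: 0.16
```

```bash
python3 -m jog '[0,0,-0.001,0,0,0, 0,0,0,0,0,0, 0,0,0,0,0,0]'
```

```text
time: 38.75
tcp_pos: [478.3, 189.5, 60.2]
ee_rot: [0.0, 0.608, 0.794, -0.0]
wrist_force: [-3.4, -0.5, 7.7]
opening: 0.158
```

The collar is seated, with contact at z≈60.2. I'll release, back off upward and check.

```bash
python3 -m jog '[0,0,0.0015,0,0,0, 0,0,0,0,0,0]'; python3 -m jog '[0,0,0,0,0,0, 0,0,0,0,0,0, 0,0,0,0,0,0, 0,0,0,0,0,0]' 0.034; python3 -m jog '[0,0,0.02,0,0,0, 0,0,0.04,0,0,0, 0,0,0.05,0,0,0, -0.03,0,0.03,0,0,0, -0.05,0,0.02,0,0,0, 0,0,0,0,0,0, 0,0,0,0,0,0]'
python3 - <<'E'
from h import *
import pickle
s=sensors.state();im=cams.grab_frame("wrist");cv2.imwrite("pics/w20.png",im[:,:,::-1]);print(s["tcp_pos"],s["wrist_force"])
im=cams.grab_frame("side");cv2.imwrite("pics/s20.png",cv2.resize(im[100:300,205:335,::-1],None,fx=3,fy=3,interpolation=cv2.INTER_CUBIC))
E
```

```text
time: 39.0
tcp_pos: [478.3, 189.5, 60.9]
ee_rot: [0.0, 0.608, 0.794, 0.0]
wrist_force: [-0.3, -0.4, -0.1]
opening: 0.159
time: 39.5
tcp_pos: [478.2, 189.5, 60.8]
ee_rot: [0.0, 0.608, 0.794, 0.0]
wrist_force: [1.4, -1.0, -0.9]
opening: 0.386
time: 40.38
tcp_pos: [398.6, 189.5, 221.0]
ee_rot: [0.0, 0.608, 0.794, 0.0]
wrist_force: [0.4, 0.2, -0.6]
opening: 0.385
[398.61978407 189.519087   221.03229189] [ 0.41141364  0.19669711 -0.56097614]
```

View pics/w20.png

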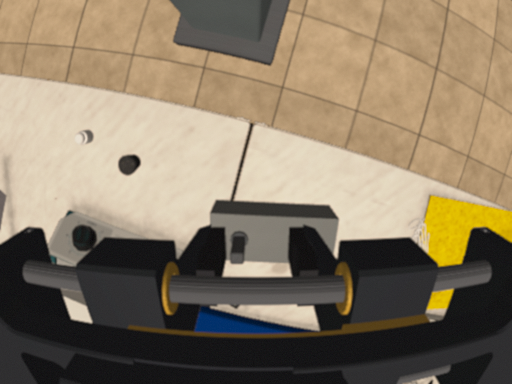

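View pics/s20.png

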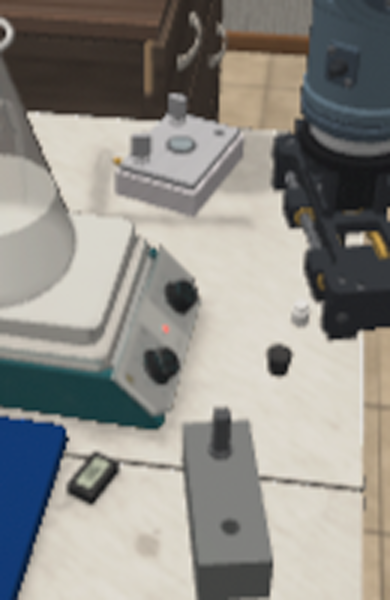

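The side view shows the bolt home in the cover, the drift upright in its holder hole, and the stopper and weight undisturbed. Handing in.

```bash
python3 -c "
from rig import workorder;print(workorder.close_job())"
```

```text
the job is handed in; nothing more can be done
None
```

The job is handed in at about 40 s of the 72 s allowed. The drift lined the cover up, the bolt went home while the drift was in, and the drift is back in the holder hole it came from. No verdict was reported.

- **Drift:** The descent stopped suddenly with the drift's tip about 1 mm above the table, at the bottom of the stop's range. I pressed until the wrist read 15.5 N. About 4 N of that was rubbing on the way down, so the stop took roughly 11 N. That figure is inferred from the wrist reading and was not measured on its own.
- **Bolt:** The flange met the cover within 0.1 mm of the expected height, and I pressed it to 8.4 N. The side view after drawing the drift, and again at the end, showed it still home.
- **Drift return:** The collar seated on the holder at about the expected height. The last pictures showed the drift upright, the gripper clear, and the stopper and weight in place. The tape roll was not in those last views; the arm never went down near it.
- **Disagreements:** The wrist camera's calibration shifted by 1–3 mm during the run, and single measurements differed by about 2 mm. I lined up the drift, the bolt and the holder placing by comparing the held part with its hole in the same picture. I did not measure the cover's angle at the end; I judged it from the drift and then the bolt fitting.

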